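Set out a course of brick slips dry with a joint spacer

ROBOT

A 6-joint arm with a two-finger parallel gripper is mounted at the origin on a cart in front of the work surface, level with it; the furniture and walls round the work are solid. World frame = base frame: x ahead of the robot, y to its left, z up, the work surface at z = 0. Lengths are in mm, angles in rad, forces in N, time in s.
With the tool pointing down it reaches from about 425 to 925 mm from the base axis. Payload 12.5 kg.
Tool frame: the origin (TCP) lies at the very end of the fingers, on their centre line; the grasp point (between the pads) lies 19 mm behind it; z points along the fingers, y is the line along which they close (so a half turn about z gives the same grasp; the last joint's range is limited). The gripper opens to 85 mm and grips with 20 to 120 N. Pads are 22 mm wide; open, the fingers measure 114 mm over their backs; the gripper's body (76 mm by 85 mm) begins 54 mm behind the grasp point. The pads swing forward as they close: fully open they stand 13 mm farther back than shut.
Start: joints at [1.099, 0.491, 1.559, -0, 1.092, -0.106], TCP at [223.544, 583.672, 231.327] pointing down, gripper open.
Joint ranges: [-3.1, 3.1], [-0.84, 2.19], [0.05, 2.79], [-1.13, 4.28], [0.06, 2.93], [-2.69, 2.69]. Speed limits (rad/s): [2.22, 2.22, 2.79, 3.14, 3.14, 3.14].

INTERFACE

Orientations are given as [roll, pitch, yaw] about the fixed x, y, z axes, in that order (R = Rz(yaw) Ry(pitch) Rx(roll)).
In Python, from rig import ctrl gives the robot as it stands.
- The arm moves only by the shell command python3 -m jog 'ROWS' [FORCE]. ROWS is JSON, a list of rows, each an object with "gripper": the opening, from 0 (shut) to 1 (fully open); "linear": the shift along the tool's x, y, z in mm, a list of three; "rot": the turn, a rotation vector about the tool's x, y, z in rad, a list of three. In form: [{"gripper": gripper, "linear": [x, y, z], "rot": [rx, ry, rz]}, ...]. A call has exactly 10 rows; each row shifts and turns the commanded pose from where the row before left it, along the tool's axes as they then stand; what a row does not reach is not made up. A row lasts 1/10 s, in which the tool goes at most 50 mm and 8.59 degrees, less where a joint would pass 70% of its speed; a pose out of reach is approached as far as the arm can. A call is refused whole if a number of a shift passes 50 or a number of a turn 0.15, either way. A call with a gripper value outside its range is refused whole. The fingers move at their own pace and stop on an object; FORCE is the grip in N (left out, the last holds). Time passes only in rows, so rows that do not move let the fingers close, or fill a call up. It gives the time, the measured TCP pose, the force, the opening and the grip force at its end, in the units of the state.
- ctrl.observe(): the state, without advancing time (a new reading comes with each control period).
- ctrl.snapshot(name): name is "scene" or "top"; returns the picture (400x640x3 uint8, blue, green, red); there is no depth.
- ctrl.camera_model(name): a dict with "mtx" (3x3 intrinsics, pixels), "rvec" (rotation vector, rad) and "tvec" (3), from world to camera coordinates, as OpenCV has them. Camera axes: x right, y down, z forward; pixel columns grow to the right and rows downward; lengths in mm; the calibration is good to about 2 mm. A picture is of the moment at which its call begins. camera_model takes no time and is no camera call.
- ctrl.job_done(): hands the job in; it is judged then, once.
The state is a dict: "t": time; "joints": joint angles; "qd": joint speeds; "joint_efforts": joint torques, N m; "tcp_pos": TCP position; "tcp_rot": TCP orientation; "contact_force": force on the tool from outside, world axes, zero at the start; "torque": the same for the moment, N m; "opening": finger opening in mm; "grip_force": force on a finger pad.
Only numpy, scipy, OpenCV 4.12 (cv2) and the standard library are available. Lean on these libraries where they do the work, as an engineer would, in place of code of your own. Each camera call takes 0.05 s, during which the arm holds its last target. There are 200 camera calls.

TASK

Set out the course of brick slips dry on the board, flat, straight and up to the front lath: the whole slip beside the fixed one, then the cut slip to close the course. Set both joints with the one plywood spacer: stand it on the board against the end of the last slip, lay the next slip up to it, let go, and only then move it to the next joint. Finally lift it out without spoiling the joints and put it on the bench clear of the board; the slips are brittle, so do not drop them, and leave the tape measure, marker and pliers alone.

Things in the scene. Friction and masses are not known exactly. Their poses are not given: they have to be found in the camera images.
- board: Fixed grey board 100 x 325 x 12 mm (x, y, z), origin at its underside's centre, x away from the robot, y along the course to the left. On its front (-x) edge a lath 18 mm wide, 6 mm high over the board (back face at x = -0.032). At its left end a fixed slip 52 x 115 x 25 mm, against the lath, free end at y = 0.0475. With both joints 10 mm the cut slip ends flush with the board's right end.
- joint_face (a point): Point on the free (right, -y) end face of the fixed slip, at the middle of its 52 mm width and on the board's top (board frame -0.006, 0.0475, 0.012). Axes as the board's.
- whole_slip: Loose whole terracotta slip, 52 x 115 x 25 mm (x, y, z), 0.2 to 0.37 kg; ribbed face up, origin at its underside's centre, either way round alike. Lies flat on the bench left or right of the board, its long way (y) roughly left to right. Grip it over its 52 mm width; to clear the lath when laying, keep the fingertips 8 mm or more above its underside.
- cut_slip: Loose cut terracotta brick slip, 52 x 75 x 25 mm (x, y, z), long way along its y, 0.13 to 0.24 kg, the shorter of the two; else as the whole slip. Lies flat on the bench on the other side of the board.
- spacer: Loose plywood offcut, 50 x 10 x 54 mm (x, y, z), standing on a 50 x 10 mm edge on the bench in front of the board, origin at the centre of its underside, y through its 10 mm thickness, 30 g. Its thickness sets the joint. Standing on the board between two slips it rises 29 mm above their tops, so that it can be gripped there by its 10 mm thickness.
- tape_measure: Yellow tape measure, 36 x 82 x 64 mm, standing on the bench at the right; a bystander. Origin at the centre of its underside.
- marker: Dark marker pen, 18 x 122 x 18 mm, lying near the front left edge of the bench; a bystander. Origin at the centre of its underside.
- pliers: Pliers with red handles, 59 x 185 x 18 mm, lying near the front right edge of the bench; a bystander. Origin at the centre of its underside.
Mind the look-alikes: they are no part of the job. Leave any purple or red look-alike of the cut_slip alone.

How it is judged (in metres and radians):
On the way, in this order (a step that is already met when the one before it is completed fails the run):
1. the spacer stands on the board against the free end of the fixed slip (within 3.5 mm or so), let go (z of spacer in the frame of board between 0.01 and 0.015 m and x of spacer in the frame of board between -0.03 and 0.018 m and angle between spacer's own z axis and vertical below 0.1 rad and angle between the y axis of spacer and the y axis of board, either way round below 0.08 rad and y of spacer in the frame of board between 0.039 and 0.0435 m and contact force between spacer and the fingers below 0.1 N and linear speed of spacer below 0.02 m/s), for 0.2 s.
2. the whole slip lies in its place (joint 8 to 12 mm, against the lath) with the spacer standing in the joint, let go (x of whole_slip in the frame of board between -0.008 and -0.003 m and z of whole_slip in the frame of board between 0.01 and 0.0145 m and angle between whole_slip's own z axis and vertical below 0.04 rad and angle between the y axis of whole_slip and the y axis of board, either way round below 0.035 rad and y of whole_slip in the frame of board between -0.022 and -0.018 m and z of spacer in the frame of board between 0.01 and 0.015 m and x of spacer in the frame of board between -0.03 and 0.018 m and angle between spacer's own z axis and vertical below 0.1 rad and angle between the y axis of spacer and the y axis of board, either way round below 0.08 rad and y of spacer in the frame of board between 0.039 and 0.0435 m and contact force between whole_slip and the fingers below 0.1 N and linear speed of whole_slip below 0.02 m/s), for 0.2 s.
3. the spacer stands on the board against the free end of the whole slip (within 3.5 mm or so), let go (z of spacer in the frame of board between 0.01 and 0.015 m and x of spacer in the frame of board between -0.03 and 0.018 m and angle between spacer's own z axis and vertical below 0.1 rad and angle between the y axis of spacer and the y axis of board, either way round below 0.08 rad and (y of spacer in the frame of whole_slip between 0.0616 and 0.066 m or y of spacer in the frame of whole_slip between -0.066 and -0.0616 m) and y of spacer in the frame of board below -0.07 m and contact force between spacer and the fingers below 0.1 N and linear speed of spacer below 0.02 m/s), for 0.2 s.
4. the cut slip lies in its place (joint 8 to 12 mm, against the lath) with the spacer standing in that joint, let go (x of whole_slip in the frame of board between -0.008 and -0.003 m and z of whole_slip in the frame of board between 0.01 and 0.0145 m and angle between each of whole_slip, cut_slip's own z axis and vertical below 0.04 rad and angle between the y axis of each of whole_slip, cut_slip and the y axis of board, either way round below 0.035 rad and y of whole_slip in the frame of board between -0.022 and -0.018 m and x of cut_slip in the frame of board between -0.008 and -0.003 m and z of cut_slip in the frame of board between 0.01 and 0.0145 m and (y of cut_slip in the frame of whole_slip between 0.103 and 0.107 m or y of cut_slip in the frame of whole_slip between -0.107 and -0.103 m) and y of cut_slip in the frame of board below -0.08 m and z of spacer in the frame of board between 0.01 and 0.015 m and x of spacer in the frame of board between -0.03 and 0.018 m and angle between spacer's own z axis and vertical below 0.1 rad and angle between the y axis of spacer and the y axis of board, either way round below 0.08 rad and (y of spacer in the frame of whole_slip between 0.0616 and 0.066 m or y of spacer in the frame of whole_slip between -0.066 and -0.0616 m) and y of spacer in the frame of board below -0.07 m and contact force between cut_slip and the fingers below 0.1 N and linear speed of cut_slip below 0.02 m/s), for 0.2 s.
At the end, for the whole second after the job is handed in: Both slips lie flat on the board and let go, the whole one next to the fixed one, the cut one next to it: each joint 8 to 12 mm wide, each slip within 3 mm of the lath and straight to about 2 degrees; the spacer is at rest on the bench, clear of the board (x of whole_slip in the frame of board between -0.008 and -0.003 m and z of whole_slip in the frame of board between 0.01 and 0.0145 m and angle between each of whole_slip, cut_slip's own z axis and vertical below 0.04 rad and angle between the y axis of each of whole_slip, cut_slip and the y axis of board, either way round below 0.035 rad and y of whole_slip in the frame of board between -0.022 and -0.018 m and x of cut_slip in the frame of board between -0.008 and -0.003 m and z of cut_slip in the frame of board between 0.01 and 0.0145 m and (y of cut_slip in the frame of whole_slip between 0.103 and 0.107 m or y of cut_slip in the frame of whole_slip between -0.107 and -0.103 m) and y of cut_slip in the frame of board below -0.08 m and contact force between each of whole_slip, cut_slip, spacer and the fingers below 0.1 N and linear speed of each of whole_slip, cut_slip, spacer below 0.02 m/s and (x of spacer in the frame of board below -0.06 m or x of spacer in the frame of board above 0.06 m or y of spacer in the frame of board below -0.17 m or y of spacer in the frame of board above 0.17 m) and height (world z) of spacer below 0.009 m); the robot touches nothing.
It fails at once if a slip is let fall (by some 10 mm or more: over 0.45 m/s with no finger on it) ((contact force between whole_slip and the fingers below 0.1 N and linear speed of whole_slip above 0.45 m/s) or (contact force between cut_slip and the fingers below 0.1 N and linear speed of cut_slip above 0.45 m/s)).
It fails at once if the tape measure, marker or pliers are moved more than 25 mm (distance of any of tape_measure, marker, pliers from where it was at the start of the episode above 0.025 m).
It also fails if it takes over 72 s, if anything falls off the work surface, if the arm or the gripper's body presses on something with over 40 N, if the wrist force passes 120 N, or if a joint passes its speed limit or range.

## Working session

There is one attempt and no reset: what is moved stays moved. The work goes in short steps, Python scripts to look and compute and a shell command to move; the robot and the scene stay as the last step left them, time stands still between calls to the robot, and variables do not carry over. Pictures are saved under pics/ and viewed, at most 10 in all, crops included, and the job is handed in when it is done.

```bash
ls; mkdir -p pics
python3 - <<'E'
from rig import ctrl
import cv2
for n in("top","scene"):
    cv2.imwrite(f"pics/{n}0.png",ctrl.snapshot(n)); m=ctrl.camera_model(n); print(n,m)
print(ctrl.observe())
E
```

```text
pics
top {'mtx': array([[496.73705206,   0.        , 321.30873965],
       [  0.        , 496.73705206, 206.4506486 ],
       [  0.        ,   0.        ,   1.        ]]), 'rvec': array([ 2.17955116, -1.45184951,  0.45152503]), 'tvec': array([-181.79548777,  387.29257587, 1362.97627754])}
scene {'mtx': array([[437.82786767,   0.        , 310.55536505],
       [  0.        , 437.82786767, 202.12001837],
       [  0.        ,   0.        ,   1.        ]]), 'rvec': array([ 1.00759129, -2.11798463,  1.29438051]), 'tvec': array([ 270.57541612,  224.26123729, 1192.28486269])}
{'t': 0.1, 'joints': array([ 1.09939174e+00,  4.91493685e-01,  1.55938287e+00,  5.79727957e-05,
        1.09169741e+00, -1.05575879e-01]), 'qd': array([-0.00093629, -0.00072419, -0.00111829,  0.00083445,  0.0009382 ,
        0.00054579]), 'joint_efforts': array([ 2.45172065e-03, -6.19441938e+01, -2.62025410e+01, -1.19322804e-04,
        2.88549614e-03, -1.12327878e-04]), 'tcp_pos': array([223.4409525 , 583.48694153, 230.79159368]), 'tcp_rot': array([-3.14062223e+00, -1.54543421e-04,  2.77573712e+00]), 'contact_force': array([ 0.25224098, -0.52905631, -0.31466868]), 'torque': array([ 0.00468427, -0.01075997,  0.00045005]), 'grip_force': 0.0, 'opening': 85.22151012306415}
```

View pics/top0.png

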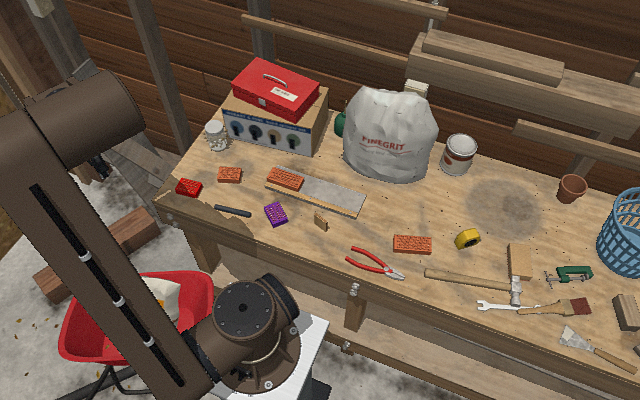

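View pics/scene0.png

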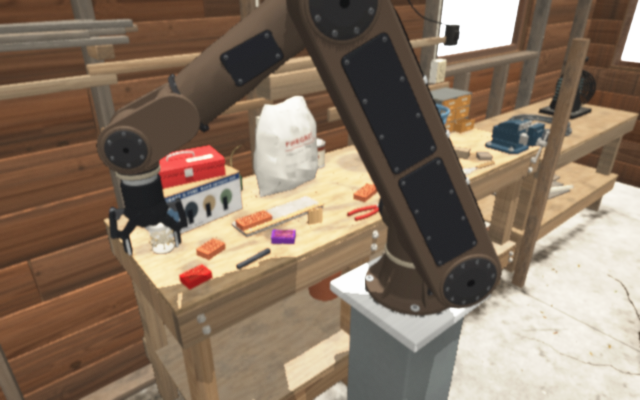

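Top view: board from about (265,170) to (365,210) with the fixed slip at (285,179); the cut slip is at (230,174), the whole slip at (412,244) and the spacer at (321,221). The look-alikes are purple (276,214) and red (188,187). I'll zoom in for edge detail.

```bash
cat > h.py <<'E'
import numpy as np, cv2
from rig import ctrl
from scipy.spatial.transform import Rotation as Ro
def cam(n):
    m=ctrl.camera_model(n); R=cv2.Rodrigues(m["rvec"])[0]; return m["mtx"],R,m["tvec"]
def ray(n,px,z):
    K,R,t=cam(n); px=np.atleast_2d(np.array(px,float))
    d=(np.linalg.inv(K)@np.c_[px,np.ones(len(px))].T).T@R; c=-R.T@t
    return c+d*((z-c[2])/d[:,2])[:,None]
def proj(n,P):
    m=ctrl.camera_model(n); return cv2.projectPoints(np.atleast_2d(np.array(P,float)),m["rvec"],m["tvec"],m["mtx"],None)[0][:,0]
def avg(n,k=4): return np.mean([ctrl.snapshot(n).astype(float) for _ in range(k)],0)
def crop(im,x0,y0,x1,y1,s,name): cv2.imwrite(name,cv2.resize(im[y0:y1,x0:x1].astype(np.uint8),None,fx=s,fy=s,interpolation=cv2.INTER_CUBIC))
E
python3 - <<'E'
from h import *
im=avg("top"); np.save("top0.npy",im); s=avg("scene",2); np.save("scene0.npy",s)
a=cv2.resize(im[160:225,255:370].astype(np.uint8),None,fx=6,fy=6,interpolation=cv2.INTER_CUBIC)
b=np.zeros((200,690,3),np.uint8)
c1=cv2.resize(im[160:190,212:248].astype(np.uint8),None,fx=6,fy=6,interpolation=cv2.INTER_CUBIC)
c2=cv2.resize(im[230:260,385:440].astype(np.uint8),None,fx=6,fy=6,interpolation=cv2.INTER_CUBIC)
b[:180,:216]=c1; b[:180,230:560]=c2
cv2.imwrite("pics/c0.png",np.vstack([a,b]))
for n in("top","scene"):
    K,R,t=cam(n);print(n,-R.T@t)
hsv=cv2.cvtColor(im.astype(np.uint8),cv2.COLOR_BGR2HSV)
m=cv2.inRange(hsv,(3,110,90),(14,255,255)); 
nn,l,st,ce=cv2.connectedComponentsWithStats(m)
for i in range(1,nn):
    if st[i,4]>60 and 150<ce[i,1]<280: 
        c=np.argwhere(l==i)[:,::-1]; r=cv2.minAreaRect(c.astype(np.float32)); print(st[i],ce[i],ray("top",ce[i],20)[0].round(1))
print(ray("top",[[321,228]],0),hsv[200,340],hsv[179,285],hsv[174,230],hsv[168:185,228].tolist())
E
```

```text
top [-338.48937268 -324.83359533 1349.31743921]
scene [-583.73155102  808.74218901  741.78224582]
[217 166  24  18 355] [228.61408451 174.49577465] [487.3 342.6  20. ]
[266 167  38  26 529] [284.41398866 178.51795841] [544.8 162.8  20. ]
[561 174  27  21 346] [572.78901734 183.04046243] [ 902.3 -733.    20. ]
[107 206  43  39 573] [128.87609075 223.86387435] [193.9 537.   20. ]
[393 234  39  21 692] [412.03179191 244.32803468] [ 467.6 -304.3   20. ]
[[424.72321414 -19.67383784   0.        ]] [ 16  31 171] [  9 170 138] [ 10 158 171] [[8, 176, 133], [9, 163, 153], [9, 175, 146], [9, 169, 186], [8, 170, 177], [9, 172, 210], [8, 174, 142], [8, 173, 158], [12, 147, 213], [9, 173, 181], [9, 172, 211], [10, 178, 93], [9, 170, 105], [9, 177, 105], [9, 187, 98], [17, 86, 155], [18, 83, 193]]
```

View pics/c0.png

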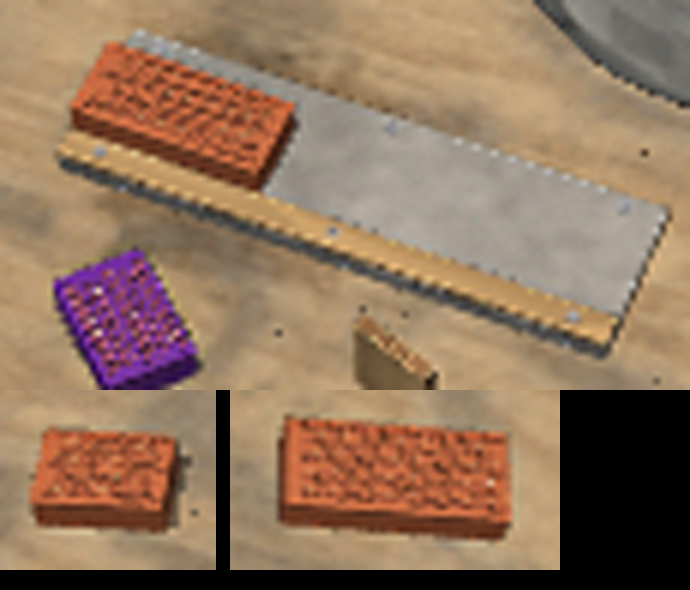

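Crop: board right end edge runs (668,212)→(612,345), fixed slip end top edge (297,105)→(265,185), and both loose slips are clear. The spacer is cut off at (395,355), so I'll enlarge that while fitting edges.

```bash
cat >> h.py <<'E'
def sat(im): return 1-im.min(2)/im.max(2)
def edge(ch,a,b,w=2.5,sign=0):
    """refine edge near segment a-b on channel ch; returns (point,dir,rms)"""
    from scipy.ndimage import map_coordinates as mc, gaussian_filter1d as gf
    a,b=np.array(a,float),np.array(b,float); d=(b-a)/np.linalg.norm(b-a); n=np.array([-d[1],d[0]])
    s=np.arange(-w,w+.01,.25); pts=[]
    for f in np.linspace(.12,.88,25):
        q=a+f*(b-a)+s[:,None]*n; p=gf(mc(ch,[q[:,1],q[:,0]],order=1),1.5); g=np.gradient(p)
        g=abs(g) if sign==0 else np.maximum(sign*g,0); g=np.where(g>.5*g.max(),g,0)
        k=np.argmax(g); win=abs(s-s[k])<1; pts.append(a+f*(b-a)+n*(s[win]*g[win]).sum()/g[win].sum())
    pts=np.array(pts,np.float32); l=cv2.fitLine(pts,cv2.DIST_HUBER,0,.01,.01).ravel()
    r=(pts-l[2:])@np.array([-l[1],l[0]]); return l[2:],l[:2],float(np.median(abs(r)))
def X(e,f):
    t=np.linalg.solve(np.c_[e[1],-f[1]],f[0]-e[0]); return e[0]+t[0]*e[1]
def wline(cam_,e,z,half=8):
    P=ray(cam_,[e[0]-half*e[1],e[0]+half*e[1]],z); return P[0],(P[1]-P[0])/np.linalg.norm(P[1]-P[0])
E
python3 - <<'E'
from h import *
im=np.load("top0.npy"); S=sat(im)
A=lambda u,v:(255+(u+.5)/6-.5,160+(v+.5)/6-.5)
C=lambda u,v:(212+(u+.5)/6-.5,160+(v-389.5)/6-.5)
W=lambda u,v:(385+(u-229.5)/6-.5,230+(v-389.5)/6-.5)
def rep(nm,a,b,z,f=A,ch=S):
    e=edge(ch,f(*a),f(*b)); p=ray("top",[e[0]-8*e[1],e[0]+8*e[1]],z); d=p[1]-p[0]
    print(nm,"rms",round(e[2],2),"pt",p.mean(0)[:2].round(1),"ang",round(float(np.degrees(np.arctan2(d[1],d[0]))),2)); return e
b=rep("board back",(320,97),(668,212),12); r=rep("board right",(668,212),(618,318),12)
l=rep("lath back top",(275,193),(605,312),18); 
fb=rep("fixed end bottom",(300,125),(268,190),12)
fbk=rep("fixed back top",(115,45),(297,105),37)
g=im.mean(2)
lf=rep("lath front top",(70,157),(600,338),18,ch=g)
print("BR corner",ray("top",X(b,r),12)[0].round(1),"lath∩right",ray("top",X(l,r),18)[0].round(1))
for nm,f,q in(("cut",C,((48,430),(178,436),(165,530),(36,522),(35,502))),("whole",W,((288,416),(508,434),(505,538),(281,522),(281,505)))):
    bk=rep(nm+" back",q[0],q[1],25,f); fr=rep(nm+" frontbottom",q[3],q[2],0,f); le=rep(nm+" left",q[0],q[4],25,f)
    rz=0 if nm=="cut" else 25
    ri=rep(nm+" right",(180,445) if nm=="cut" else q[1],q[2] if nm=="cut" else (508,515),rz,f)
    print(nm,"corners back L,R",ray("top",X(bk,le),25)[0].round(1),ray("top",X(bk,ri),25)[0].round(1),"frontR",ray("top",X(fr,ri),0)[0].round(1))
crop(im,300,200,342,242,12,"pics/sp.png")
E
```

```text
board back rms 0.13 pt [595.5 -28.1] ang -89.77
board right rms 0.09 pt [ 554.9 -110.2] ang 0.19
lath back top rms 0.1 pt [513.5 -20.3] ang -90.23
fixed end bottom rms 0.06 pt [545.9 102.4] ang 1.44
fixed back top rms 0.1 pt [564.9 148.1] ang -90.51
lath front top rms 0.1 pt [495.7  30.8] ang -89.45
BR corner [ 595.9 -110.1   12. ] lath∩right [ 513.1 -111.3   18. ]
cut back rms 0.03 pt [515.4 353.2] ang -68.63
cut frontbottom rms 0.04 pt [470.2 334.7] ang -69.6
cut left rms 0.1 pt [476.1 377.7] ang 18.93
cut right rms 0.1 pt [511.4 312.4] ang 18.74
cut corners back L,R [502.3 386.7  25. ] [531.3 312.7  25. ] frontR [482.2 302.5   0. ]
whole back rms 0.11 pt [ 497.9 -304. ] ang -72.58
whole frontbottom rms 0.11 pt [ 452.5 -324. ] ang -72.43
whole left rms 0.07 pt [ 450.9 -246.5] ang 16.98
whole right rms 0.1 pt [ 490.5 -357.2] ang -160.71
whole corners back L,R [ 477.3 -238.4   25. ] [ 512.2 -349.6   25. ] frontR [ 467.5 -371.3    0. ]h.py:14: RuntimeWarning: invalid value encountered in divide
  def sat(im): return 1-im.min(2)/im.max(2)
```

View pics/sp.png

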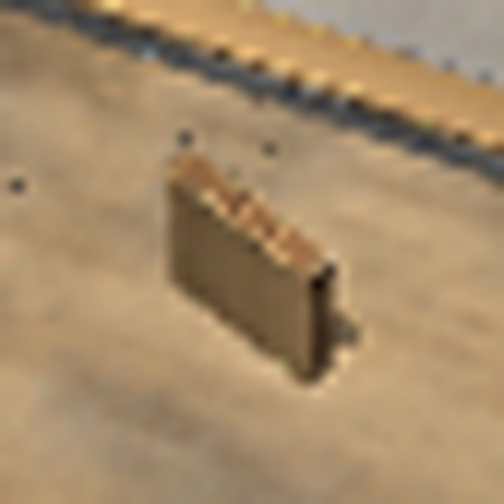

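Spacer at 12x: front face top corners about (170,185) and (310,278), bottom corners (172,280) and (305,383), and the back top-right corner at (333,265).

```bash
python3 - 2>/dev/null <<'E'
from h import *
im=np.load("top0.npy"); S=sat(im); g=im.mean(2)
P=lambda u,v:(300+(u+.5)/12-.5,200+(v+.5)/12-.5)
A=lambda u,v:(255+(u+.5)/6-.5,160+(v+.5)/6-.5)
for z,q in((0,[(172,280),(305,383)]),(54,[(170,183),(310,278),(333,265),(190,152)])):
    w=ray("top",[P(*i) for i in q],z); print(z,w.round(1).tolist())
    d=w[1]-w[0]; print("len",np.linalg.norm(d),np.degrees(np.arctan2(d[1],d[0])))
    if z: print("mid",w.mean(0),"thick",np.linalg.norm(w[2]-w[1]))
for z,c,a,b in((0,g,(172,280),(305,383)),(54,g,(190,152),(333,265)),(54,g,(170,183),(310,278))):
    e=edge(c,P(*a),P(*b),1.5); w=ray("top",[e[0]-6*e[1],e[0]+6*e[1]],z); d=w[1]-w[0]; print(z,e[2],w.mean(0).round(1),np.degrees(np.arctan2(d[1],d[0])))
# fixed slip left end / board left, fixed slip right end top
bk=edge(S,A(115,45),A(297,105)); le=edge(S,A(115,45),A(73,110)); 
print("fixed back-left top",ray("top",X(bk,le),37))
re=edge(g,A(297,105),A(262,172)); print("fixed right top",ray("top",X(bk,re),37), ray("top",re[0],37))
re=edge(S,A(300,125),A(268,190)); print("as z37",ray("top",X(bk,re),37),"z12",ray("top",re[0],12))
# project expected
print(((proj("top",[[565.5,99.5,37],[513.5,99.5,37],[513.5,99.5,12],[565.5,99.5,12],[565.5,214.5,37],[513.5,214.5,37]])-[254.5,159.5])*6-.5).round(0).tolist())
E
```

```text
0 [[433.6, 8.7, 0.0], [417.8, -36.1, 0.0]]
len 47.52669304839666 -109.4721369356205
54 [[429.7, 7.4, 54.0], [417.0, -37.0, 54.0], [422.9, -40.9, 54.0], [440.5, 6.3, 54.0]]
len 46.13999075131148 -106.03557046638207
mid [427.51514148 -16.06285658  54.        ] thick 7.117011218179312
0 0.07432502508163452 [425.9 -11.1   0. ] -108.62265650148743
54 0.12745440006256104 [431.2 -20.6  54. ] -109.58576319395588
54 0.1190558671951294 [422.7 -15.6  54. ] -108.8561664445651
fixed back-left top [[565.50748699 214.82274046  37.        ]]
fixed right top [[564.45218047  95.94310169  37.        ]] [[538.55744569  94.71622481  37.        ]]
as z37 [[564.44665297  95.31690562  37.        ]] z12 [[545.56571149 102.41356343  12.        ]]
[[297.0, 103.0], [259.0, 173.0], [260.0, 200.0], [298.0, 130.0], [109.0, 39.0], [68.0, 108.0]]
```

```bash
cat >> h.py <<'E'
def plan(*legs):
    """legs: (x,y,z,yaw,nrows) -> prints suggested per-row tool shifts and turn, from the measured pose"""
    o=ctrl.observe(); p=np.array(o["tcp_pos"]); R=Ro.from_euler("xyz",o["tcp_rot"])
    print("at",p.round(1),o["tcp_rot"].round(3))
    for x,y,z,yaw,n in legs:
        T=Ro.from_euler("xyz",[np.pi,0,yaw]); tot=np.array([x,y,z])-p; rv=(R.inv()*T).as_rotvec()
        for i in range(n):
            l=R.inv().apply(tot/n); print(l.round(0).astype(int).tolist(),(rv/n).round(3).tolist()); 
            R=R*Ro.from_rotvec(rv/n); p=p+tot/n
        print("--")
E
python3 -c "
from h import *
plan((480,200,200,1.235,11),(429,-15,130,1.235,6))" 2>/dev/null; python3 -m jog --help 2>&1 | head -20
```

```text
at [223.5 583.6 231.2] [-3.141 -0.     2.776]
[-34, -24, 3] [-0.0, 0.0, 0.14]
[-37, -19, 3] [-0.0, 0.0, 0.14]
[-40, -14, 3] [-0.0, 0.0, 0.14]
[-41, -8, 3] [-0.0, 0.0, 0.14]
[-42, -2, 3] [-0.0, 0.0, 0.14]
[-42, 4, 3] [-0.0, 0.0, 0.14]
[-41, 9, 3] [-0.0, 0.0, 0.14]
[-39, 15, 3] [-0.0, 0.0, 0.14]
[-37, 20, 3] [-0.0, 0.0, 0.14]
[-34, 25, 3] [-0.0, 0.0, 0.14]
[-30, 30, 3] [-0.0, 0.0, 0.14]
--
[-37, 4, 12] [-0.0, 0.0, 0.0]
[-37, 4, 12] [-0.0, 0.0, 0.0]
[-37, 4, 12] [-0.0, 0.0, 0.0]
[-37, 4, 12] [-0.0, 0.0, 0.0]
[-37, 4, 12] [-0.0, 0.0, 0.0]
[-37, 4, 12] [-0.0, 0.0, 0.0]
--
invalid input: not JSON, or not a number
```

```bash
python3 -m jog '[{"gripper":0.5,"linear":[-34,-24,3],"rot":[0,0,0.14]},{"gripper":0.5,"linear":[-37,-19,3],"rot":[0,0,0.14]},{"gripper":0.5,"linear":[-40,-14,3],"rot":[0,0,0.14]},{"gripper":0.5,"linear":[-41,-8,3],"rot":[0,0,0.14]},{"gripper":0.5,"linear":[-42,-2,3],"rot":[0,0,0.14]},{"gripper":0.5,"linear":[-42,4,3],"rot":[0,0,0.14]},{"gripper":0.5,"linear":[-41,9,3],"rot":[0,0,0.14]},{"gripper":0.5,"linear":[-39,15,3],"rot":[0,0,0.14]},{"gripper":0.5,"linear":[-37,20,3],"rot":[0,0,0.14]},{"gripper":0.5,"linear":[-34,25,3],"rot":[0,0,0.14]}]' 30
python3 -m jog '[{"gripper":0.5,"linear":[-30,30,3],"rot":[0,0,0.14]},{"gripper":0.5,"linear":[-37,4,12],"rot":[0,0,0]},{"gripper":0.5,"linear":[-37,4,12],"rot":[0,0,0]},{"gripper":0.5,"linear":[-37,4,12],"rot":[0,0,0]},{"gripper":0.5,"linear":[-37,4,12],"rot":[0,0,0]},{"gripper":0.5,"linear":[-37,4,12],"rot":[0,0,0]},{"gripper":0.5,"linear":[-37,4,12],"rot":[0,0,0]},{"gripper":0.5,"linear":[0,0,0],"rot":[0,0,0]},{"gripper":0.5,"linear":[0,0,0],"rot":[0,0,0]},{"gripper":0.5,"linear":[0,0,0],"rot":[0,0,0]}]'
python3 -c "
from h import *
plan((429,-15,30,1.235,3))" 2>/dev/null
```

```text
t: 1.4
tcp_pos: [457.5, 233.3, 201.4]
tcp_rot: [3.141, -0.0, 1.37]
contact_force: [0.9, 0.0, -0.7]
opening: 42.8
grip_force: 0.0
t: 2.4
tcp_pos: [430.4, -17.5, 126.6]
tcp_rot: [3.141, -0.0, 1.236]
contact_force: [0.0, 0.2, 0.4]
opening: 42.5
grip_force: 0.0
at [430.4 -17.5 126.6] [ 3.141 -0.     1.236]
[1, -1, 32] [0.0, -0.0, 0.0]
[1, -1, 32] [0.0, -0.0, 0.0]
[1, -1, 32] [0.0, -0.0, 0.0]
--
```

```bash
python3 -m jog '[{"gripper":0.5,"linear":[1,-1,32],"rot":[0,0,0]},{"gripper":0.5,"linear":[1,-1,32],"rot":[0,0,0]},{"gripper":0.5,"linear":[1,-1,32],"rot":[0,0,0]},{"gripper":0.5,"linear":[0,0,0],"rot":[0,0,0]},{"gripper":0,"linear":[0,0,0],"rot":[0,0,0]},{"gripper":0,"linear":[0,0,0],"rot":[0,0,0]},{"gripper":0,"linear":[0,0,0],"rot":[0,0,0]},{"gripper":0,"linear":[0,0,0],"rot":[0,0,0]},{"gripper":0,"linear":[0,0,0],"rot":[0,0,0]},{"gripper":0,"linear":[0,0,0],"rot":[0,0,0]}]' 30
python3 -c "
from h import *
crop(ctrl.snapshot('top'),270,170,350,240,8,'pics/g1.png')
plan((435,-10,100,0,9),(539,85,100,0,5))" 2>/dev/null
```

```text
t: 3.4
tcp_pos: [429.0, -14.1, 31.7]
tcp_rot: [3.139, -0.001, 1.236]
contact_force: [0.6, 4.1, 9.9]
opening: 9.6
grip_force: 33.6
at [428.9 -14.1  31.7] [ 3.139e+00 -1.000e-03  1.236e+00]
[1, 1, -8] [0.0, -0.0, 0.137]
[1, 0, -8] [0.0, -0.0, 0.137]
[1, 0, -8] [0.0, -0.0, 0.137]
[1, 0, -8] [0.0, -0.0, 0.137]
[1, 0, -8] [0.0, -0.0, 0.137]
[1, 0, -8] [0.0, -0.0, 0.137]
[1, 0, -8] [0.0, -0.0, 0.137]
[1, 0, -8] [0.0, -0.0, 0.137]
[1, 0, -8] [0.0, -0.0, 0.137]
--
[21, -19, 0] [-0.0, 0.0, 0.0]
[21, -19, 0] [-0.0, 0.0, 0.0]
[21, -19, 0] [-0.0, 0.0, 0.0]
[21, -19, 0] [-0.0, 0.0, 0.0]
[21, -19, 0] [-0.0, 0.0, 0.0]
--
```

View pics/g1.png

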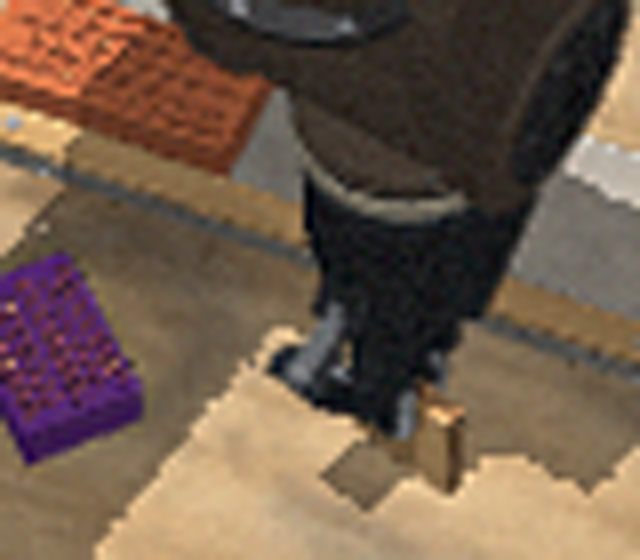

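Grip is good (opening 9.6 mm), with the spacer seen at crop (430,440) between the pads. Next I'll lift, turn and carry it over the board.

```bash
python3 -m jog '[{"gripper":0,"linear":[1,0,-12],"rot":[0,0,0.137]},{"gripper":0,"linear":[1,0,-12],"rot":[0,0,0.137]},{"gripper":0,"linear":[1,0,-12],"rot":[0,0,0.137]},{"gripper":0,"linear":[1,0,-10],"rot":[0,0,0.137]},{"gripper":0,"linear":[1,0,-10],"rot":[0,0,0.137]},{"gripper":0,"linear":[1,0,-10],"rot":[0,0,0.137]},{"gripper":0,"linear":[1,0,-4],"rot":[0,0,0.137]},{"gripper":0,"linear":[1,0,0],"rot":[0,0,0.137]},{"gripper":0,"linear":[1,0,0],"rot":[0,0,0.137]},{"gripper":0,"linear":[22,-19,0],"rot":[0,0,0]}]'
python3 -m jog '[{"gripper":0,"linear":[22,-19,0],"rot":[0,0,0]},{"gripper":0,"linear":[22,-19,0],"rot":[0,0,0]},{"gripper":0,"linear":[22,-19,0],"rot":[0,0,0]},{"gripper":0,"linear":[22,-15,0],"rot":[0,0,0]},{"gripper":0,"linear":[0,0,10],"rot":[0,0,0]},{"gripper":0,"linear":[0,0,15],"rot":[0,0,0]},{"gripper":0,"linear":[0,0,15],"rot":[0,0,0]},{"gripper":0,"linear":[0,0,5],"rot":[0,0,0]},{"gripper":0,"linear":[0,0,0],"rot":[0,0,0]},{"gripper":0,"linear":[0,0,0],"rot":[0,0,0]}]'
python3 -c "
from h import *
crop(ctrl.snapshot('top'),255,150,355,225,8,'pics/g2.png')
plan((545.5,86,46,0,1))" 2>/dev/null
```

```text
t: 4.45
tcp_pos: [455.5, 9.5, 101.3]
tcp_rot: [3.142, 0.0, -0.004]
contact_force: [0.2, -0.7, -0.0]
opening: 9.5
grip_force: 32.1
t: 5.45
tcp_pos: [544.5, 82.3, 56.0]
tcp_rot: [-3.141, -0.001, 0.003]
contact_force: [0.6, -0.6, 0.6]
opening: 9.3
grip_force: 32.1
at [544.6  82.3  56.1] [-3.141e+00 -1.000e-03  3.000e-03]
[1, -4, 10] [-0.0, -0.001, 0.003]
--
```

View pics/g2.png

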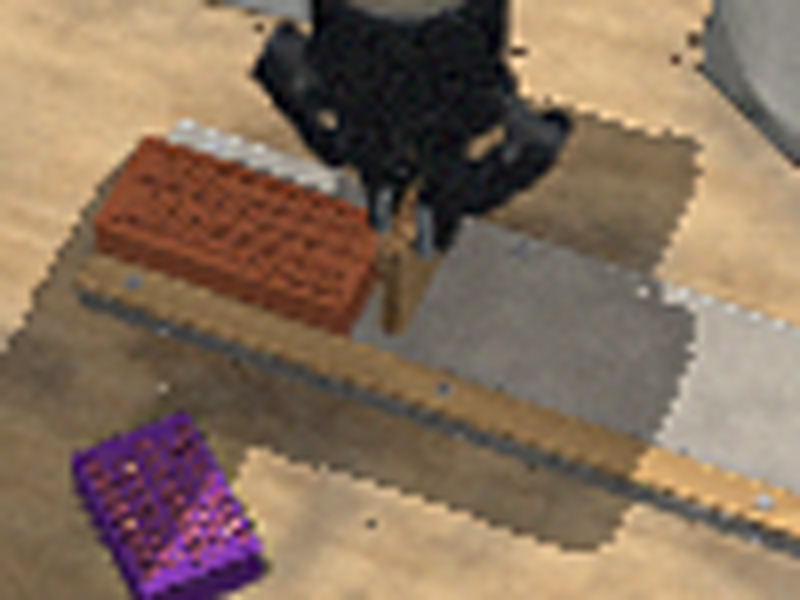

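Crop: the spacer hangs upright at (395,270), square to the board, between the fixed slip end (355,310) and the lath. I'll lower it and feel for the slip end.

```bash
python3 -m jog '[{"gripper":0,"linear":[3,-4,5],"rot":[0,0,0]},{"gripper":0,"linear":[0,-3,4],"rot":[0,0,0]},{"gripper":0,"linear":[0,-2,1],"rot":[0,0,0]},{"gripper":0,"linear":[0,0,0],"rot":[0,0,0]},{"gripper":0,"linear":[0,-1,0],"rot":[0,0,0]},{"gripper":0,"linear":[0,0,0],"rot":[0,0,0]},{"gripper":0,"linear":[0,0,0],"rot":[0,0,0]},{"gripper":0,"linear":[0,0,0],"rot":[0,0,0]},{"gripper":0,"linear":[0,0,0],"rot":[0,0,0]},{"gripper":0,"linear":[0,0,0],"rot":[0,0,0]}]'
python3 -c "
from h import *
P=[255+(393.5)/8-.5,150+333.5/8-.5]
for z in(22,26): print(ray('top',P,z))"
```

```text
t: 6.5
tcp_pos: [547.4, 92.5, 45.3]
tcp_rot: [-3.142, -0.0, 0.003]
contact_force: [-0.2, -0.0, -0.1]
opening: 9.3
grip_force: 32.1
[[520.83135739  81.93656074  22.        ]]
[[518.24171092  80.71071938  26.        ]]
```

```bash
python3 -m jog '[{"gripper":0,"linear":[0,-0.5,0],"rot":[0,0,0]},{"gripper":0,"linear":[0,-0.5,0],"rot":[0,0,0]},{"gripper":0,"linear":[0,-0.5,0],"rot":[0,0,0]},{"gripper":0,"linear":[0,-0.5,0],"rot":[0,0,0]},{"gripper":0,"linear":[0,0,0],"rot":[0,0,0]},{"gripper":0,"linear":[0,0,0],"rot":[0,0,0]},{"gripper":0,"linear":[0,0,0],"rot":[0,0,0]},{"gripper":0,"linear":[0,0,0],"rot":[0,0,0]},{"gripper":0,"linear":[0,0,0],"rot":[0,0,0]},{"gripper":0,"linear":[0,0,0],"rot":[0,0,0]}]'
```

```text
t: 7.5
tcp_pos: [547.4, 94.5, 45.3]
tcp_rot: [-3.141, -0.0, 0.003]
contact_force: [0.7, 0.2, -0.4]
opening: 9.2
grip_force: 32.1
```

```bash
python3 -m jog '[{"gripper":0,"linear":[0,-0.5,0],"rot":[0,0,0]},{"gripper":0,"linear":[0,0,0],"rot":[0,0,0]},{"gripper":0,"linear":[0,-0.5,0],"rot":[0,0,0]},{"gripper":0,"linear":[0,0,0],"rot":[0,0,0]},{"gripper":0,"linear":[0,-0.5,0],"rot":[0,0,0]},{"gripper":0,"linear":[0,0,0],"rot":[0,0,0]},{"gripper":0,"linear":[0,-0.5,0],"rot":[0,0,0]},{"gripper":0,"linear":[0,0,0],"rot":[0,0,0]},{"gripper":0,"linear":[0,0,0],"rot":[0,0,0]},{"gripper":0,"linear":[0,0,0],"rot":[0,0,0]}]'
```

```text
t: 8.5
tcp_pos: [547.4, 95.8, 45.3]
tcp_rot: [3.141, 0.0, 0.003]
contact_force: [-1.4, -8.6, 0.3]
opening: 9.3
grip_force: 32.3
```

```bash
python3 -m jog '[{"gripper":0,"linear":[0,0.8,0],"rot":[0,0,0]},{"gripper":0,"linear":[0,0,0.5],"rot":[0,0,0]},{"gripper":0,"linear":[0,0,0],"rot":[0,0,0]},{"gripper":0,"linear":[0,0,0.5],"rot":[0,0,0]},{"gripper":0,"linear":[0,0,0],"rot":[0,0,0]},{"gripper":0,"linear":[0,0,0.5],"rot":[0,0,0]},{"gripper":0,"linear":[0,0,0],"rot":[0,0,0]},{"gripper":0,"linear":[0,0,0.5],"rot":[0,0,0]},{"gripper":0,"linear":[0,0,0],"rot":[0,0,0]},{"gripper":0,"linear":[0,0,0],"rot":[0,0,0]}]'
```

```text
t: 9.5
tcp_pos: [547.5, 95.7, 43.7]
tcp_rot: [-3.142, -0.0, 0.003]
contact_force: [-1.8, -5.1, 6.6]
opening: 9.1
grip_force: 33.2
```

```bash
python3 -m jog '[{"gripper":0.35,"linear":[0,0,0],"rot":[0,0,0]},{"gripper":0.35,"linear":[0,0,0],"rot":[0,0,0]},{"gripper":0.35,"linear":[0,0,0],"rot":[0,0,0]},{"gripper":0.35,"linear":[0,0,0],"rot":[0,0,0]},{"gripper":0.35,"linear":[0,0,0],"rot":[0,0,0]},{"gripper":0.35,"linear":[0,0,-5],"rot":[0,0,0]},{"gripper":0.35,"linear":[0,0,-15],"rot":[0,0,0]},{"gripper":0.5,"linear":[0,0,-25],"rot":[0,0,0]},{"gripper":0.9,"linear":[0,0,-25],"rot":[0,0,0]},{"gripper":0.9,"linear":[0,0,-10],"rot":[0,0,0]}]'
python3 -c "
from h import *
plan((471,-301,110,1.876,13),(471,-301.5,10,1.876,4))" 2>/dev/null
```

```text
t: 10.5
tcp_pos: [548.1, 95.8, 125.6]
tcp_rot: [-3.141, -0.003, 0.003]
contact_force: [0.2, -0.0, 0.3]
opening: 70.2
grip_force: 0.0
at [548.1  95.8 125.6] [-3.141e+00 -3.000e-03  3.000e-03]
[-6, 31, 1] [0.0, -0.0, -0.144]
[-10, 29, 1] [0.0, -0.0, -0.144]
[-14, 28, 1] [0.0, -0.0, -0.144]
[-18, 25, 1] [0.0, -0.0, -0.144]
[-22, 22, 1] [0.0, -0.0, -0.144]
[-25, 19, 1] [0.0, -0.0, -0.144]
[-27, 15, 1] [0.0, -0.0, -0.144]
[-29, 11, 1] [0.0, -0.0, -0.144]
[-30, 7, 1] [0.0, -0.0, -0.144]
[-31, 2, 1] [0.0, -0.0, -0.144]
[-31, -2, 1] [0.0, -0.0, -0.144]
[-30, -6, 1] [0.0, -0.0, -0.144]
[-29, -11, 1] [0.0, -0.0, -0.144]
--
[0, 0, 25] [-0.0, 0.0, -0.0]
[0, 0, 25] [-0.0, 0.0, -0.0]
[0, 0, 25] [-0.0, 0.0, -0.0]
[0, 0, 25] [-0.0, 0.0, -0.0]
--
```

```bash
python3 -m jog '[{"gripper":0.9,"linear":[-6,31,1],"rot":[0,0,-0.144]},{"gripper":0.9,"linear":[-10,29,1],"rot":[0,0,-0.144]},{"gripper":0.9,"linear":[-14,28,1],"rot":[0,0,-0.144]},{"gripper":0.9,"linear":[-18,25,1],"rot":[0,0,-0.144]},{"gripper":0.9,"linear":[-22,22,1],"rot":[0,0,-0.144]},{"gripper":0.9,"linear":[-25,19,1],"rot":[0,0,-0.144]},{"gripper":0.9,"linear":[-27,15,1],"rot":[0,0,-0.144]},{"gripper":0.9,"linear":[-29,11,1],"rot":[0,0,-0.144]},{"gripper":0.9,"linear":[-30,7,1],"rot":[0,0,-0.144]},{"gripper":0.9,"linear":[-31,2,1],"rot":[0,0,-0.144]}]'
python3 -m jog '[{"gripper":0.9,"linear":[-31,-2,1],"rot":[0,0,-0.144]},{"gripper":0.9,"linear":[-30,-6,1],"rot":[0,0,-0.144]},{"gripper":0.9,"linear":[-29,-11,1],"rot":[0,0,-0.144]},{"gripper":0.9,"linear":[0,0,20],"rot":[0,0,0]},{"gripper":0.9,"linear":[0,0,20],"rot":[0,0,0]},{"gripper":0.9,"linear":[0,0,20],"rot":[0,0,0]},{"gripper":0.9,"linear":[0,0,0],"rot":[0,0,0]},{"gripper":0.9,"linear":[0,0,0],"rot":[0,0,0]},{"gripper":0.9,"linear":[0,0,0],"rot":[0,0,0]},{"gripper":0.9,"linear":[0,0,0],"rot":[0,0,0]}]'
python3 - 2>/dev/null <<'E'
from h import *
im=avg("top",3); np.save("top1.npy",im)
a=cv2.resize(im[150:225,255:355].astype(np.uint8),None,fx=6,fy=6,interpolation=cv2.INTER_CUBIC)
b=cv2.resize(im[200:275,370:470].astype(np.uint8),None,fx=3,fy=3,interpolation=cv2.INTER_CUBIC)
cv2.imwrite("pics/g3.png",np.hstack([a[:,:480],np.vstack([b,b*0])]))
plan((471,-301.5,10,1.876,2))
E
```

```text
t: 11.5
tcp_pos: [487.4, -210.3, 112.9]
tcp_rot: [-3.141, -0.0, 1.449]
contact_force: [0.7, 0.0, -0.5]
opening: 77.3
grip_force: 0.0
t: 12.5
tcp_pos: [470.5, -300.3, 51.2]
tcp_rot: [3.141, 0.001, 1.875]
contact_force: [-0.3, -0.4, -0.6]
opening: 76.8
grip_force: 0.0
at [ 470.3 -300.2   50.9] [3.141e+00 1.000e-03 1.875e+00]
[-1, 0, 20] [0.0, 0.0, -0.001]
[-1, 0, 20] [0.0, 0.0, -0.001]
--
```

View pics/g3.png

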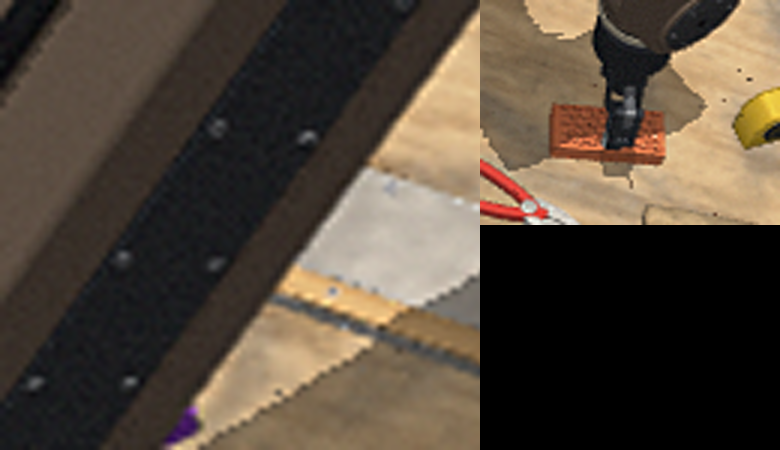

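The slip sits centred under the gripper at crop (607,132); the arm hides the spacer. I'll descend and grip.

```bash
python3 -m jog '[{"gripper":0.9,"linear":[-1,0,20],"rot":[0,0,0]},{"gripper":0.9,"linear":[-1,0,20],"rot":[0,0,0]},{"gripper":0.9,"linear":[0,0,2],"rot":[0,0,0]},{"gripper":0.55,"linear":[0,0,0],"rot":[0,0,0]},{"gripper":0.3,"linear":[0,0,0],"rot":[0,0,0]},{"gripper":0.3,"linear":[0,0,0],"rot":[0,0,0]},{"gripper":0.3,"linear":[0,0,0],"rot":[0,0,0]},{"gripper":0.3,"linear":[0,0,0],"rot":[0,0,0]},{"gripper":0.3,"linear":[0,0,0],"rot":[0,0,0]},{"gripper":0.3,"linear":[0,0,0],"rot":[0,0,0]}]' 50
python3 -c "
from h import *
plan((480,-290,120,1.571,4),(540,25,120,1.571,8))" 2>/dev/null
```

```text
t: 13.65
tcp_pos: [471.1, -302.2, 9.3]
tcp_rot: [3.141, 0.001, 1.875]
contact_force: [-0.4, 1.6, 7.2]
opening: 50.7
grip_force: 53.6
at [ 471.1 -302.2    9.3] [3.141e+00 1.000e-03 1.875e+00]
[2, 3, -28] [0.0, 0.0, 0.076]
[2, 3, -28] [0.0, 0.0, 0.076]
[3, 3, -28] [0.0, 0.0, 0.076]
[3, 2, -28] [0.0, 0.0, 0.076]
--
[39, 8, 0] [-0.0, 0.0, 0.0]
[39, 8, 0] [-0.0, 0.0, 0.0]
[39, 8, 0] [-0.0, 0.0, 0.0]
[39, 8, 0] [-0.0, 0.0, 0.0]
[39, 8, 0] [-0.0, 0.0, 0.0]
[39, 8, 0] [-0.0, 0.0, 0.0]
[39, 8, 0] [-0.0, 0.0, 0.0]
[39, 8, 0] [-0.0, 0.0, 0.0]
--
```

```bash
python3 -m jog '[{"gripper":0.3,"linear":[0,0,-10],"rot":[0,0,0]},{"gripper":0.3,"linear":[2,3,-25],"rot":[0,0,0.076]},{"gripper":0.3,"linear":[2,3,-25],"rot":[0,0,0.076]},{"gripper":0.3,"linear":[3,3,-25],"rot":[0,0,0.076]},{"gripper":0.3,"linear":[3,2,-15],"rot":[0,0,0.076]},{"gripper":0.3,"linear":[35,8,0],"rot":[0,0,0]},{"gripper":0.3,"linear":[39,8,0],"rot":[0,0,0]},{"gripper":0.3,"linear":[39,8,0],"rot":[0,0,0]},{"gripper":0.3,"linear":[39,8,0],"rot":[0,0,0]},{"gripper":0.3,"linear":[39,8,0],"rot":[0,0,0]}]'
python3 -m jog '[{"gripper":0.3,"linear":[39,8,0],"rot":[0,0,0]},{"gripper":0.3,"linear":[39,8,0],"rot":[0,0,0]},{"gripper":0.3,"linear":[30,8,0],"rot":[0,0,0]},{"gripper":0.3,"linear":[5,0,0],"rot":[0,0,0]},{"gripper":0.3,"linear":[0,0,20],"rot":[0,0,0]},{"gripper":0.3,"linear":[0,0,20],"rot":[0,0,0]},{"gripper":0.3,"linear":[0,0,10],"rot":[0,0,0]},{"gripper":0.3,"linear":[0,0,0],"rot":[0,0,0]},{"gripper":0.3,"linear":[0,0,0],"rot":[0,0,0]},{"gripper":0.3,"linear":[0,0,0],"rot":[0,0,0]}]'
python3 - 2>/dev/null <<'E'
from h import *
im=avg("top",3); np.save("top2.npy",im); crop(im,255,150,355,225,8,'pics/g4.png')
plan((544,20,24,1.571,1))
E
```

```text
t: 14.65
tcp_pos: [519.7, -97.5, 108.9]
tcp_rot: [3.141, -0.0, 1.571]
contact_force: [1.1, 0.7, -4.0]
opening: 50.7
grip_force: 53.5
t: 15.65
tcp_pos: [544.1, 13.7, 59.2]
tcp_rot: [3.14, 0.0, 1.57]
contact_force: [-0.4, -0.7, -3.8]
opening: 50.7
grip_force: 53.4
at [544.   13.9  58.9] [3.14  0.    1.571]
[6, 0, 35] [0.001, 0.0, -0.0]
--
```

View pics/g4.png

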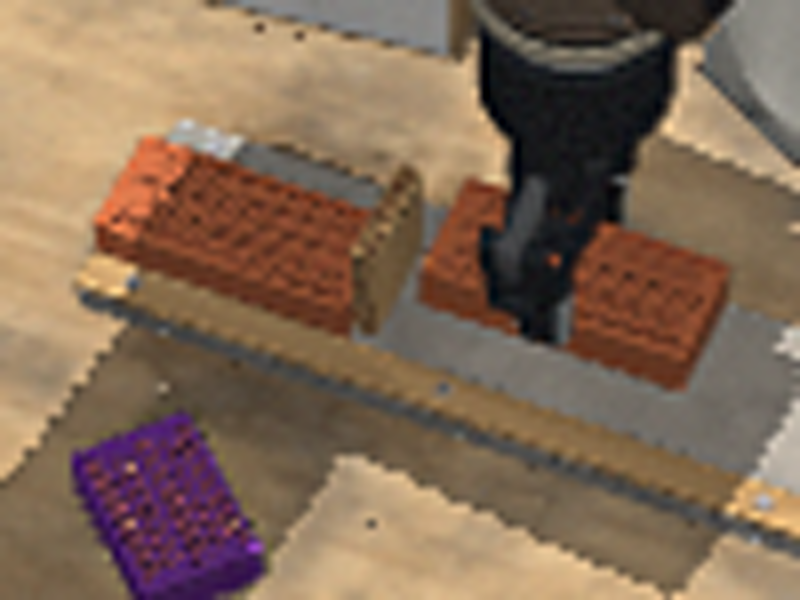

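Spacer stands upright against the fixed slip's end (crop 385,250). The held slip is square at (580,280). Lowering it next to the spacer.

```bash
python3 -m jog '[{"gripper":0.3,"linear":[4,0,15],"rot":[0,0,0]},{"gripper":0.3,"linear":[4,0,12],"rot":[0,0,0]},{"gripper":0.3,"linear":[2,0,7],"rot":[0,0,0]},{"gripper":0.3,"linear":[2,0,1],"rot":[0,0,0]},{"gripper":0.3,"linear":[2,0,0],"rot":[0,0,0]},{"gripper":0.3,"linear":[2,0,0],"rot":[0,0,0]},{"gripper":0.3,"linear":[0,0,0],"rot":[0,0,0]},{"gripper":0.3,"linear":[0,0,0],"rot":[0,0,0]},{"gripper":0.3,"linear":[0,0,0],"rot":[0,0,0]},{"gripper":0.3,"linear":[0,0,0],"rot":[0,0,0]}]'
python3 -m jog '[{"gripper":0.3,"linear":[0.5,0,0],"rot":[0,0,0]},{"gripper":0.3,"linear":[0.5,0,0],"rot":[0,0,0]},{"gripper":0.3,"linear":[0,0,0],"rot":[0,0,0]},{"gripper":0.3,"linear":[0,0,0],"rot":[0,0,0]},{"gripper":0.3,"linear":[0,0,0],"rot":[0,0,0]},{"gripper":0.3,"linear":[0,0,0],"rot":[0,0,0]},{"gripper":0.3,"linear":[0,0,0],"rot":[0,0,0]},{"gripper":0.3,"linear":[0,0,0],"rot":[0,0,0]},{"gripper":0.3,"linear":[0,0,0],"rot":[0,0,0]},{"gripper":0.3,"linear":[0,0,0],"rot":[0,0,0]}]'
```

```text
t: 16.8
tcp_pos: [543.8, 29.9, 23.4]
tcp_rot: [3.141, -0.0, 1.571]
contact_force: [-0.0, 0.2, -3.3]
opening: 50.5
grip_force: 53.4
t: 17.8
tcp_pos: [543.7, 31.0, 23.3]
tcp_rot: [3.142, -0.0, 1.571]
contact_force: [0.0, -0.7, -3.8]
opening: 50.6
grip_force: 53.4
```

```bash
python3 -m jog '[{"gripper":0.3,"linear":[0.5,0,0],"rot":[0,0,0]},{"gripper":0.3,"linear":[0,0,0],"rot":[0,0,0]},{"gripper":0.3,"linear":[0.5,0,0],"rot":[0,0,0]},{"gripper":0.3,"linear":[0,0,0],"rot":[0,0,0]},{"gripper":0.3,"linear":[0.5,0,0],"rot":[0,0,0]},{"gripper":0.3,"linear":[0,0,0],"rot":[0,0,0]},{"gripper":0.3,"linear":[0,0,0],"rot":[0,0,0]},{"gripper":0.3,"linear":[0,0,0],"rot":[0,0,0]},{"gripper":0.3,"linear":[0,0,0],"rot":[0,0,0]},{"gripper":0.3,"linear":[0,0,0],"rot":[0,0,0]}]'
```

```text
t: 18.8
tcp_pos: [543.8, 32.5, 23.3]
tcp_rot: [3.142, -0.0, 1.571]
contact_force: [-0.0, -0.8, -3.1]
opening: 50.5
grip_force: 53.4
```

```bash
python3 -m jog '[{"gripper":0.3,"linear":[0.5,0,0],"rot":[0,0,0]},{"gripper":0.3,"linear":[0,0,0],"rot":[0,0,0]},{"gripper":0.3,"linear":[0.5,0,0],"rot":[0,0,0]},{"gripper":0.3,"linear":[0,0,0],"rot":[0,0,0]},{"gripper":0.3,"linear":[0.5,0,0],"rot":[0,0,0]},{"gripper":0.3,"linear":[0,0,0],"rot":[0,0,0]},{"gripper":0.3,"linear":[0,0,0],"rot":[0,0,0]},{"gripper":0.3,"linear":[0,0,0],"rot":[0,0,0]},{"gripper":0.3,"linear":[0,0,0],"rot":[0,0,0]},{"gripper":0.3,"linear":[0,0,0],"rot":[0,0,0]}]'
```

```text
t: 19.8
tcp_pos: [543.7, 34.0, 23.3]
tcp_rot: [-3.142, -0.0, 1.571]
contact_force: [0.3, 0.2, -3.4]
opening: 50.3
grip_force: 53.4
```

```bash
python3 -m jog '[{"gripper":0.3,"linear":[0.5,0,0],"rot":[0,0,0]},{"gripper":0.3,"linear":[0,0,0],"rot":[0,0,0]},{"gripper":0.3,"linear":[0.5,0,0],"rot":[0,0,0]},{"gripper":0.3,"linear":[0,0,0],"rot":[0,0,0]},{"gripper":0.3,"linear":[0.5,0,0],"rot":[0,0,0]},{"gripper":0.3,"linear":[0,0,0],"rot":[0,0,0]},{"gripper":0.3,"linear":[0,0,0],"rot":[0,0,0]},{"gripper":0.3,"linear":[0,0,0],"rot":[0,0,0]},{"gripper":0.3,"linear":[0,0,0],"rot":[0,0,0]},{"gripper":0.3,"linear":[0,0,0],"rot":[0,0,0]}]'
python3 - 2>/dev/null <<'E'
from h import *
im=avg("top",3); np.save("top2.npy",im); crop(im,275,165,355,225,10,'pics/g5.png')
E
```

```text
t: 20.8
tcp_pos: [543.7, 34.4, 23.3]
tcp_rot: [-3.141, 0.001, 1.571]
contact_force: [-0.7, -11.8, -2.2]
opening: 50.5
grip_force: 53.7
```

View pics/g5.png

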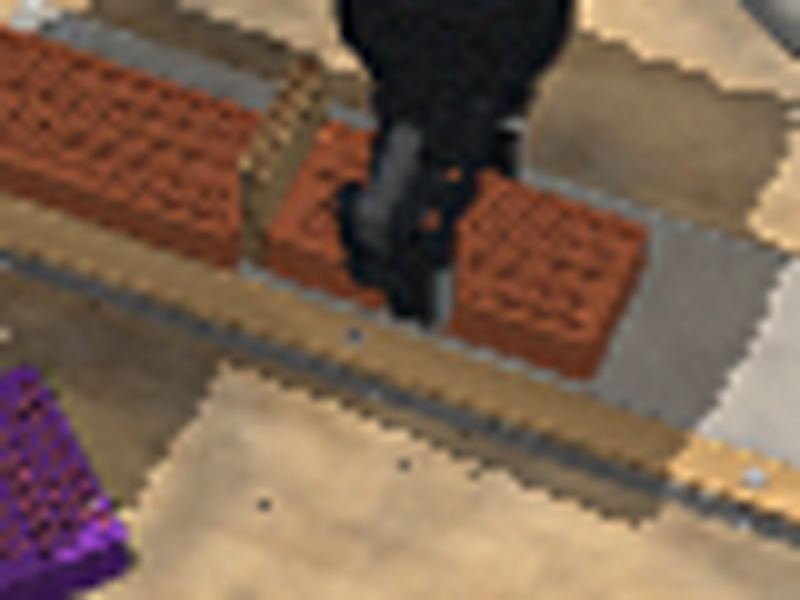

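Contact at 11.8 N, with the spacer upright between both slips (crop 285,160). A strip of board is still visible between slip and lath. I'll ease off and bring the slip up to the lath.

```bash
python3 -m jog '[{"gripper":0.3,"linear":[-0.8,0,0],"rot":[0,0,0]},{"gripper":0.3,"linear":[0,-1,0],"rot":[0,0,0]},{"gripper":0.3,"linear":[0,-1,0],"rot":[0,0,0]},{"gripper":0.3,"linear":[0,-1,0],"rot":[0,0,0]},{"gripper":0.3,"linear":[0,0,0],"rot":[0,0,0]},{"gripper":0.3,"linear":[0,-0.5,0],"rot":[0,0,0]},{"gripper":0.3,"linear":[0,0,0],"rot":[0,0,0]},{"gripper":0.3,"linear":[0,0,0],"rot":[0,0,0]},{"gripper":0.3,"linear":[0,0,0],"rot":[0,0,0]},{"gripper":0.3,"linear":[0,0,0],"rot":[0,0,0]}]'
```

```text
t: 21.95
tcp_pos: [541.1, 34.4, 23.5]
tcp_rot: [3.14, 0.0, 1.57]
contact_force: [3.2, -5.5, -3.3]
opening: 50.7
grip_force: 53.4
```

```bash
python3 -m jog '[{"gripper":0.3,"linear":[-0.4,0,0],"rot":[0,0,0]},{"gripper":0.3,"linear":[0,-0.5,0],"rot":[0,0,0]},{"gripper":0.3,"linear":[0,0,0],"rot":[0,0,0]},{"gripper":0.3,"linear":[0,-0.5,0],"rot":[0,0,0]},{"gripper":0.3,"linear":[0,0,0],"rot":[0,0,0]},{"gripper":0.3,"linear":[0,-0.5,0],"rot":[0,0,0]},{"gripper":0.3,"linear":[0,0,0],"rot":[0,0,0]},{"gripper":0.3,"linear":[0,0,0],"rot":[0,0,0]},{"gripper":0.3,"linear":[0,0,0],"rot":[0,0,0]},{"gripper":0.3,"linear":[0,0,0],"rot":[0,0,0]}]'
```

```text
t: 22.95
tcp_pos: [538.9, 34.3, 23.3]
tcp_rot: [3.141, -0.0, 1.571]
contact_force: [3.0, -1.6, -4.0]
opening: 50.9
grip_force: 53.5
```

```bash
python3 -m jog '[{"gripper":0.3,"linear":[0,-0.5,0],"rot":[0,0,0]},{"gripper":0.3,"linear":[0,0,0],"rot":[0,0,0]},{"gripper":0.3,"linear":[0,-0.5,0],"rot":[0,0,0]},{"gripper":0.3,"linear":[0,0,0],"rot":[0,0,0]},{"gripper":0.3,"linear":[0,0,0],"rot":[0,0,0]},{"gripper":0.3,"linear":[0,0,0.4],"rot":[0,0,0]},{"gripper":0.3,"linear":[0,0,0],"rot":[0,0,0]},{"gripper":0.3,"linear":[0,0,0.4],"rot":[0,0,0]},{"gripper":0.3,"linear":[0,0,0],"rot":[0,0,0]},{"gripper":0.3,"linear":[0,0,0],"rot":[0,0,0]}]'
```

```text
t: 23.95
tcp_pos: [538.8, 34.2, 22.9]
tcp_rot: [3.139, -0.0, 1.57]
contact_force: [5.7, -1.0, -1.9]
opening: 50.5
grip_force: 53.9
```

```bash
python3 -m jog '[{"gripper":0.3,"linear":[0,0.3,0.4],"rot":[0,0,0]},{"gripper":0.3,"linear":[0,0,0],"rot":[0,0,0]},{"gripper":0.3,"linear":[0,0,0.4],"rot":[0,0,0]},{"gripper":0.3,"linear":[0,0,0],"rot":[0,0,0]},{"gripper":0.3,"linear":[0,0,0.4],"rot":[0,0,0]},{"gripper":0.3,"linear":[0,0,0],"rot":[0,0,0]},{"gripper":0.3,"linear":[0,0,0.4],"rot":[0,0,0]},{"gripper":0.3,"linear":[0,0,0],"rot":[0,0,0]},{"gripper":0.3,"linear":[0,0,0],"rot":[0,0,0]},{"gripper":0.3,"linear":[0,0,0],"rot":[0,0,0]}]'
```

```text
t: 24.95
tcp_pos: [538.8, 34.3, 21.4]
tcp_rot: [3.14, -0.0, 1.571]
contact_force: [5.6, -0.1, 1.3]
opening: 50.7
grip_force: 54.1
```

```bash
python3 -m jog '[{"gripper":0.3,"linear":[0,0.3,0.5],"rot":[0,0,0]},{"gripper":0.3,"linear":[0,0,0],"rot":[0,0,0]},{"gripper":0.75,"linear":[0,0,0],"rot":[0,0,0]},{"gripper":0.75,"linear":[0,0,0],"rot":[0,0,0]},{"gripper":0.75,"linear":[0,0,0],"rot":[0,0,0]},{"gripper":0.75,"linear":[0,0,0],"rot":[0,0,0]},{"gripper":0.75,"linear":[0,0,-10],"rot":[0,0,0]},{"gripper":0.75,"linear":[0,0,-25],"rot":[0,0,0]},{"gripper":0.75,"linear":[0,0,-25],"rot":[0,0,0]},{"gripper":0.5,"linear":[0,0,-15],"rot":[0,0,0]}]'
python3 -c "
from h import *
plan((547,95.5,95,0,11))" 2>/dev/null
```

```text
t: 25.95
tcp_pos: [538.7, 34.3, 97.7]
tcp_rot: [3.14, 0.0, 1.571]
contact_force: [-0.1, -0.1, 0.1]
opening: 50.7
grip_force: 0.0
at [538.7  34.3  97.7] [3.14  0.    1.571]
[6, 1, 0] [0.0, -0.0, 0.143]
[6, 0, 0] [0.0, -0.0, 0.143]
[6, -1, 0] [0.0, -0.0, 0.143]
[5, -2, 0] [0.0, -0.0, 0.143]
[5, -2, 0] [0.0, -0.0, 0.143]
[5, -3, 0] [0.0, -0.0, 0.143]
[4, -4, 0] [0.0, -0.0, 0.143]
[4, -4, 0] [0.0, -0.0, 0.143]
[3, -5, 0] [0.0, -0.0, 0.143]
[2, -5, 0] [0.0, -0.0, 0.143]
[2, -5, 0] [0.0, -0.0, 0.143]
--
```

```bash
python3 -m jog '[{"gripper":0.4,"linear":[6,1,0],"rot":[0,0,0.143]},{"gripper":0.4,"linear":[6,0,0],"rot":[0,0,0.143]},{"gripper":0.4,"linear":[6,-1,0],"rot":[0,0,0.143]},{"gripper":0.4,"linear":[5,-2,0],"rot":[0,0,0.143]},{"gripper":0.4,"linear":[5,-2,0],"rot":[0,0,0.143]},{"gripper":0.4,"linear":[5,-3,0],"rot":[0,0,0.143]},{"gripper":0.4,"linear":[4,-4,0],"rot":[0,0,0.143]},{"gripper":0.4,"linear":[4,-4,0],"rot":[0,0,0.143]},{"gripper":0.4,"linear":[3,-5,0],"rot":[0,0,0.143]},{"gripper":0.4,"linear":[2,-5,0],"rot":[0,0,0.143]}]' 20
python3 -c "
from h import *
plan((547,95.5,96,0,1))" 2>/dev/null
```

```text
t: 26.95
tcp_pos: [546.0, 91.2, 96.1]
tcp_rot: [-3.142, -0.0, 0.135]
contact_force: [0.3, -0.0, -0.3]
opening: 34.0
grip_force: 0.0
at [546.   91.2  96.1] [-3.142 -0.     0.135]
[2, -4, 0] [-0.0, -0.0, 0.135]
--
```

```bash
python3 -m jog '[{"gripper":0.4,"linear":[1.5,-4,0],"rot":[0,0,0.138]},{"gripper":0.4,"linear":[0,0,10],"rot":[0,0,0]},{"gripper":0.4,"linear":[0,0,20],"rot":[0,0,0]},{"gripper":0.4,"linear":[0,0,15],"rot":[0,0,0]},{"gripper":0.4,"linear":[0,0,6.5],"rot":[0,0,0]},{"gripper":0.4,"linear":[0,0,0],"rot":[0,0,0]},{"gripper":0.4,"linear":[0,0,0],"rot":[0,0,0]},{"gripper":0.4,"linear":[0,0,0],"rot":[0,0,0]},{"gripper":0.4,"linear":[0,0,0],"rot":[0,0,0]},{"gripper":0.4,"linear":[0,0,0],"rot":[0,0,0]}]' 20
python3 -c "
from h import *
im=avg('top',3); np.save('top3.npy',im); crop(im,255,150,355,225,8,'pics/g6.png')"
```

```text
t: 27.95
tcp_pos: [547.1, 95.2, 44.3]
tcp_rot: [-3.141, -0.001, 0.003]
contact_force: [0.6, 0.5, -0.2]
opening: 34.5
grip_force: 0.0
```

View pics/g6.png

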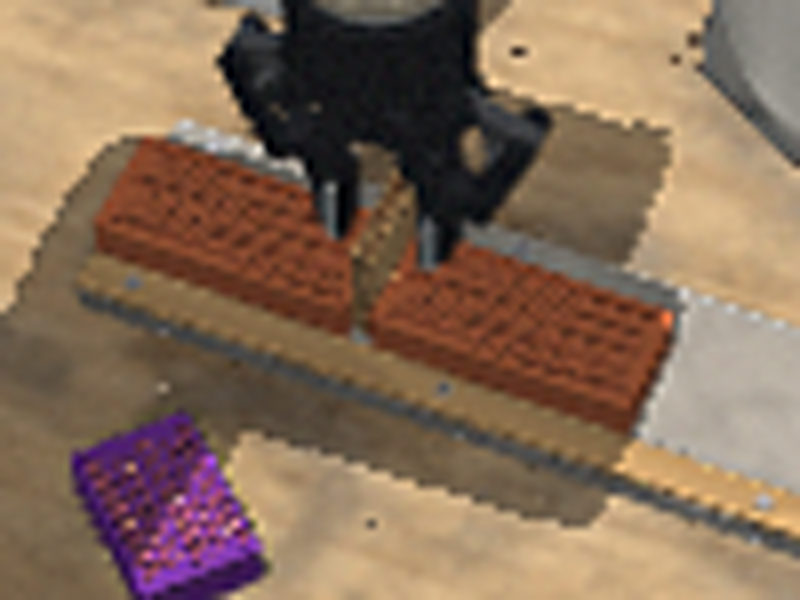

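Crop: whole slip lies along the lath, spacer upright in the joint at (385,260), one finger on each side of it. That was the last picture I may view, so from here I go by numbers. Now I grip the spacer and lift it straight up.

```bash
python3 -m jog '[{"gripper":0.0,"linear":[0,0,0],"rot":[0,0,0]},{"gripper":0,"linear":[0,0,0],"rot":[0,0,0]},{"gripper":0,"linear":[0,0,0],"rot":[0,0,0]},{"gripper":0,"linear":[0,0,0],"rot":[0,0,0]},{"gripper":0,"linear":[0,0,0],"rot":[0,0,0]},{"gripper":0,"linear":[0,0,0],"rot":[0,0,0]},{"gripper":0,"linear":[0,0,0],"rot":[0,0,0]},{"gripper":0,"linear":[0,0,0],"rot":[0,0,0]},{"gripper":0,"linear":[0,0,0],"rot":[0,0,0]},{"gripper":0,"linear":[0,0,0],"rot":[0,0,0]}]' 20
python3 - 2>/dev/null <<'E'
from h import *
im=np.load("top3.npy");S=sat(im)
A=lambda u,v:(255+(u+.5)/8-.5,150+(v+.5)/8-.5)
e=edge(S,A(683,310),A(638,430)); print(e[2],ray("top",[e[0]-5*e[1],e[0],e[0]+5*e[1]],12).round(1).tolist())
f=edge(S,A(375,330),A(635,430)); print("front",f[2],ray("top",[f[0]-12*f[1],f[0]+12*f[1]],18).round(1).tolist())
f=edge(S,A(105,240),A(345,328)); print("fixed front",f[2],ray("top",[f[0]-12*f[1],f[0]+12*f[1]],18).round(1).tolist())
E
```

```text
t: 29.1
tcp_pos: [547.0, 95.2, 44.0]
tcp_rot: [-3.141, -0.0, 0.003]
contact_force: [-0.3, 1.8, 4.0]
opening: 9.6
grip_force: 22.9
0.10036945343017578 [[536.9, -23.1, 12.0], [556.5, -22.4, 12.0], [576.4, -21.7, 12.0]]
front 0.08565139770507812 [[513.8, 58.7, 18.0], [513.9, -21.3, 18.0]]
fixed front 0.1030036211013794 [[513.7, 200.3, 18.0], [514.1, 117.5, 18.0]]
```

```bash
python3 -m jog '[{"gripper":0,"linear":[0,0,-4],"rot":[0,0,0]},{"gripper":0,"linear":[0,0,-8],"rot":[0,0,0]},{"gripper":0,"linear":[0,0,-15],"rot":[0,0,0]},{"gripper":0,"linear":[0,0,-18],"rot":[0,0,0]},{"gripper":0,"linear":[0,0,0],"rot":[0,0,0]},{"gripper":0,"linear":[0,33,0],"rot":[0,0,0]},{"gripper":0,"linear":[0,33,0],"rot":[0,0,0]},{"gripper":0,"linear":[0,33,0],"rot":[0,0,0]},{"gripper":0,"linear":[0,30,0],"rot":[0,0,0]},{"gripper":0,"linear":[0,1,0],"rot":[0,0,0]}]' 30
python3 -m jog '[{"gripper":0,"linear":[0,0,0],"rot":[0,0,0]},{"gripper":0,"linear":[0,0,18],"rot":[0,0,0]},{"gripper":0,"linear":[0,0,18],"rot":[0,0,0]},{"gripper":0,"linear":[0,0,7],"rot":[0,0,0]},{"gripper":0,"linear":[0,0,0],"rot":[0,0,0]},{"gripper":0,"linear":[0,-2,0],"rot":[0,0,0]},{"gripper":0,"linear":[0,-1,0],"rot":[0,0,0]},{"gripper":0,"linear":[0,0,0],"rot":[0,0,0]},{"gripper":0,"linear":[0,0,0],"rot":[0,0,0]},{"gripper":0,"linear":[0,0,0],"rot":[0,0,0]}]'
```

```text
t: 30.1
tcp_pos: [547.3, -37.8, 88.5]
tcp_rot: [3.141, 0.0, -0.0]
contact_force: [1.0, 0.8, -0.1]
opening: 9.3
grip_force: 31.0
t: 31.1
tcp_pos: [547.4, -31.9, 46.1]
tcp_rot: [3.142, -0.0, 0.003]
contact_force: [-0.2, 0.3, -0.7]
opening: 9.4
grip_force: 31.0
```

```bash
python3 -m jog '[{"gripper":0,"linear":[0,-1,0],"rot":[0,0,0]},{"gripper":0,"linear":[0,-0.7,0.5],"rot":[0,0,0]},{"gripper":0,"linear":[0,0,0],"rot":[0,0,0]},{"gripper":0,"linear":[0,0,0.5],"rot":[0,0,0]},{"gripper":0,"linear":[0,0,0],"rot":[0,0,0]},{"gripper":0,"linear":[0,0,0.5],"rot":[0,0,0]},{"gripper":0,"linear":[0,0,0],"rot":[0,0,0]},{"gripper":0,"linear":[0,0,0.5],"rot":[0,0,0]},{"gripper":0,"linear":[0,0,0],"rot":[0,0,0]},{"gripper":0,"linear":[0,0,0],"rot":[0,0,0]}]'
```

```text
t: 32.1
tcp_pos: [547.3, -30.1, 44.0]
tcp_rot: [-3.142, -0.0, 0.003]
contact_force: [-1.0, 1.1, 1.9]
opening: 9.4
grip_force: 31.3
```

Touching down (1.9 N). I'll take it 0.3 mm lower, release and rise.

```bash
python3 -m jog '[{"gripper":0,"linear":[0,0,0.3],"rot":[0,0,0]},{"gripper":0,"linear":[0,0,0],"rot":[0,0,0]},{"gripper":0.35,"linear":[0,0,0],"rot":[0,0,0]},{"gripper":0.35,"linear":[0,0,0],"rot":[0,0,0]},{"gripper":0.35,"linear":[0,0,0],"rot":[0,0,0]},{"gripper":0.35,"linear":[0,0,0],"rot":[0,0,0]},{"gripper":0.35,"linear":[0,0,-5],"rot":[0,0,0]},{"gripper":0.35,"linear":[0,0,-20],"rot":[0,0,0]},{"gripper":0.5,"linear":[0,0,-30],"rot":[0,0,0]},{"gripper":0.9,"linear":[0,0,-30],"rot":[0,0,0]}]'
python3 -c "
from h import *
plan((492.5,345,120,1.936,14),(492.5,345,9,1.936,4))" 2>/dev/null
```

```text
t: 33.1
tcp_pos: [547.1, -30.1, 129.6]
tcp_rot: [-3.141, 0.001, 0.003]
contact_force: [-0.2, -0.3, 0.4]
opening: 55.7
grip_force: 0.0
at [547.1 -30.1 129.6] [-3.141e+00  1.000e-03  3.000e-03]
[-4, -27, 1] [-0.0, 0.0, -0.138]
[0, -27, 1] [-0.0, 0.0, -0.138]
[4, -27, 1] [-0.0, 0.0, -0.138]
[7, -26, 1] [-0.0, 0.0, -0.138]
[11, -25, 1] [-0.0, 0.0, -0.138]
[14, -23, 1] [-0.0, 0.0, -0.138]
[17, -21, 1] [-0.0, 0.0, -0.138]
[20, -18, 1] [-0.0, 0.0, -0.138]
[22, -15, 1] [-0.0, 0.0, -0.138]
[24, -12, 1] [-0.0, 0.0, -0.138]
[26, -9, 1] [-0.0, 0.0, -0.138]
[27, -5, 1] [-0.0, 0.0, -0.138]
[27, -2, 1] [-0.0, 0.0, -0.138]
[27, 2, 1] [-0.0, 0.0, -0.138]
--
[0, 0, 28] [-0.0, 0.0, -0.0]
[0, 0, 28] [-0.0, 0.0, -0.0]
[0, 0, 28] [-0.0, 0.0, -0.0]
[0, 0, 28] [-0.0, 0.0, -0.0]
--
```

```bash
python3 -m jog '[{"gripper":0.9,"linear":[-4,-27,1],"rot":[0,0,-0.138]},{"gripper":0.9,"linear":[0,-27,1],"rot":[0,0,-0.138]},{"gripper":0.9,"linear":[4,-27,1],"rot":[0,0,-0.138]},{"gripper":0.9,"linear":[7,-26,1],"rot":[0,0,-0.138]},{"gripper":0.9,"linear":[11,-25,1],"rot":[0,0,-0.138]},{"gripper":0.9,"linear":[14,-23,1],"rot":[0,0,-0.138]},{"gripper":0.9,"linear":[17,-21,1],"rot":[0,0,-0.138]},{"gripper":0.9,"linear":[20,-18,1],"rot":[0,0,-0.138]},{"gripper":0.9,"linear":[22,-15,1],"rot":[0,0,-0.138]},{"gripper":0.9,"linear":[24,-12,1],"rot":[0,0,-0.138]}]'
python3 -m jog '[{"gripper":0.9,"linear":[26,-9,1],"rot":[0,0,-0.138]},{"gripper":0.9,"linear":[27,-5,1],"rot":[0,0,-0.138]},{"gripper":0.9,"linear":[27,-2,1],"rot":[0,0,-0.138]},{"gripper":0.9,"linear":[27,2,1],"rot":[0,0,-0.138]},{"gripper":0.9,"linear":[0,0,25],"rot":[0,0,0]},{"gripper":0.9,"linear":[0,0,25],"rot":[0,0,0]},{"gripper":0.9,"linear":[0,0,15],"rot":[0,0,0]},{"gripper":0.9,"linear":[0,0,0],"rot":[0,0,0]},{"gripper":0.9,"linear":[0,0,0],"rot":[0,0,0]},{"gripper":0.9,"linear":[0,0,0],"rot":[0,0,0]}]'
python3 - 2>/dev/null <<'E'
from h import *
im=avg("top",2); np.save("top4.npy",im)
plan((492.5,345,9.2,1.936,3))
o=sat(im); hsv=cv2.cvtColor(im.astype(np.uint8),cv2.COLOR_BGR2HSV); m=cv2.inRange(hsv,(3,110,60),(14,255,255))
n,l,st,ce=cv2.connectedComponentsWithStats(m)
print([(st[i].tolist()) for i in range(1,n) if st[i,4]>40 and 150<ce[i][1]<215 and 200<ce[i][0]<380])
E
```

```text
t: 34.1
tcp_pos: [509.0, 238.4, 119.0]
tcp_rot: [3.141, -0.0, 1.388]
contact_force: [0.3, -0.2, 0.1]
opening: 76.8
grip_force: 0.0
t: 35.1
tcp_pos: [493.7, 345.3, 50.7]
tcp_rot: [3.14, -0.0, 1.935]
contact_force: [-0.2, -0.3, 0.2]
opening: 76.6
grip_force: 0.0
at [493.6 345.3  50.7] [ 3.14  -0.     1.935]
[0, 0, 14] [0.001, -0.0, -0.0]
[0, 0, 14] [0.001, -0.0, -0.0]
[0, 0, 14] [0.001, -0.0, -0.0]
--
[[217, 167, 25, 17, 304], [266, 167, 38, 25, 556], [301, 179, 40, 25, 561]]
```

```bash
python3 -m jog '[{"gripper":0.9,"linear":[0,-1,20],"rot":[0,0,0]},{"gripper":0.9,"linear":[0,0,20],"rot":[0,0,0]},{"gripper":0.9,"linear":[0,0,1.5],"rot":[0,0,0]},{"gripper":0.55,"linear":[0,0,0],"rot":[0,0,0]},{"gripper":0.3,"linear":[0,0,0],"rot":[0,0,0]},{"gripper":0.3,"linear":[0,0,0],"rot":[0,0,0]},{"gripper":0.3,"linear":[0,0,0],"rot":[0,0,0]},{"gripper":0.3,"linear":[0,0,0],"rot":[0,0,0]},{"gripper":0.3,"linear":[0,0,0],"rot":[0,0,0]},{"gripper":0.3,"linear":[0,0,0],"rot":[0,0,0]}]' 50
python3 -c "
from h import *
plan((495,335,125,1.571,4),(544,-85,125,1.571,10))" 2>/dev/null
```

```text
t: 36.2
tcp_pos: [492.7, 345.2, 9.4]
tcp_rot: [3.14, -0.0, 1.935]
contact_force: [-0.4, -0.2, 7.0]
opening: 50.7
grip_force: 53.2
at [492.7 345.2   9.4] [ 3.14  -0.     1.935]
[-3, 0, -29] [0.0, -0.0, 0.091]
[-3, 0, -29] [0.0, -0.0, 0.091]
[-3, 0, -29] [0.0, -0.0, 0.091]
[-3, 0, -29] [0.0, -0.0, 0.091]
--
[-42, 5, 0] [0.0, 0.0, 0.0]
[-42, 5, 0] [0.0, 0.0, 0.0]
[-42, 5, 0] [0.0, 0.0, 0.0]
[-42, 5, 0] [0.0, 0.0, 0.0]
[-42, 5, 0] [0.0, 0.0, 0.0]
[-42, 5, 0] [0.0, 0.0, 0.0]
[-42, 5, 0] [0.0, 0.0, 0.0]
[-42, 5, 0] [0.0, 0.0, 0.0]
[-42, 5, 0] [0.0, 0.0, 0.0]
[-42, 5, 0] [0.0, 0.0, 0.0]
--
```

```bash
python3 -m jog '[{"gripper":0.3,"linear":[0,0,-10],"rot":[0,0,0]},{"gripper":0.3,"linear":[-3,0,-25],"rot":[0,0,0.091]},{"gripper":0.3,"linear":[-3,0,-30],"rot":[0,0,0.091]},{"gripper":0.3,"linear":[-3,0,-30],"rot":[0,0,0.091]},{"gripper":0.3,"linear":[-3,0,-20],"rot":[0,0,0.091]},{"gripper":0.3,"linear":[-35,5,0],"rot":[0,0,0]},{"gripper":0.3,"linear":[-42,5,0],"rot":[0,0,0]},{"gripper":0.3,"linear":[-42,5,0],"rot":[0,0,0]},{"gripper":0.3,"linear":[-42,5,0],"rot":[0,0,0]},{"gripper":0.3,"linear":[-42,5,0],"rot":[0,0,0]}]'
python3 -m jog '[{"gripper":0.3,"linear":[-42,5,0],"rot":[0,0,0]},{"gripper":0.3,"linear":[-42,5,0],"rot":[0,0,0]},{"gripper":0.3,"linear":[-42,5,0],"rot":[0,0,0]},{"gripper":0.3,"linear":[-42,5,0],"rot":[0,0,0]},{"gripper":0.3,"linear":[-42,5,0],"rot":[0,0,0]},{"gripper":0.3,"linear":[-8,0,0],"rot":[0,0,0]},{"gripper":0.3,"linear":[0,0,20],"rot":[0,0,0]},{"gripper":0.3,"linear":[0,0,25],"rot":[0,0,0]},{"gripper":0.3,"linear":[0,0,10],"rot":[0,0,0]},{"gripper":0.3,"linear":[0,0,0],"rot":[0,0,0]}]'
python3 -c "
from h import *
im=avg('top',2); np.save('top5.npy',im)
plan((544,-85,23.5,1.571,1))" 2>/dev/null
```

```text
t: 37.2
tcp_pos: [519.7, 128.6, 123.9]
tcp_rot: [3.141, -0.0, 1.571]
contact_force: [0.6, 0.2, -1.5]
opening: 50.8
grip_force: 52.7
t: 38.2
tcp_pos: [544.3, -87.2, 67.4]
tcp_rot: [-3.139, -0.001, 1.571]
contact_force: [0.0, 0.2, -2.0]
opening: 50.6
grip_force: 52.6
at [545.2 -87.5  68.8] [3.141 0.    1.571]
[3, -1, 45] [0.0, 0.0, 0.0]
--
```

```bash
python3 -m jog '[{"gripper":0.3,"linear":[4,0,15],"rot":[0,0,0]},{"gripper":0.3,"linear":[0,-0.5,15],"rot":[0,0,0]},{"gripper":0.3,"linear":[0,0,10],"rot":[0,0,0]},{"gripper":0.3,"linear":[2,0,4],"rot":[0,0,0]},{"gripper":0.3,"linear":[2,0,0],"rot":[0,0,0]},{"gripper":0.3,"linear":[0,0,0],"rot":[0,0,0]},{"gripper":0.3,"linear":[0,0,0],"rot":[0,0,0]},{"gripper":0.3,"linear":[0,0,0],"rot":[0,0,0]},{"gripper":0.3,"linear":[0,0,0],"rot":[0,0,0]},{"gripper":0.3,"linear":[0,0,0],"rot":[0,0,0]}]'
python3 - 2>/dev/null <<'E'
from h import *
im=avg('top',3); np.save('top6.npy',im)
hsv=cv2.cvtColor(im.astype(np.uint8),cv2.COLOR_BGR2HSV); m=cv2.inRange(hsv,(3,110,60),(14,255,255))
n,l,st,ce=cv2.connectedComponentsWithStats(m)
for i in range(1,n):
    if st[i,4]>25 and 150<ce[i][1]<225 and 240<ce[i][0]<380: print(st[i].tolist(),ce[i])
S=sat(im)
q=proj("top",[[514,-83+37.5,38],[514,-37,38],[514,-24.5,38],[514,-83-37.5,13],[566,-83-37.5,13]]);print(q.round(1).tolist())
e=edge(S,q[3],q[4]);print("cut right end bottom z13.5",e[2],ray("top",e[0],13.5))
E
```

```text
t: 39.3
tcp_pos: [544.4, -79.8, 24.2]
tcp_rot: [3.141, -0.0, 1.571]
contact_force: [-0.3, -0.9, -2.2]
opening: 50.8
grip_force: 52.7
[266, 167, 38, 26, 558] [284.95340502 178.86021505]
[301, 179, 42, 26, 572] [319.98426573 190.70104895]
[340, 189, 7, 18, 54] [342.61111111 198.81481481]
[352, 194, 15, 18, 176] [359.19318182 202.25568182]
[[339.3, 202.5], [336.8, 201.6], [333.2, 200.4], [360.7, 214.4], [366.2, 202.0]]
cut right end bottom z13.5 0.07676190137863159 [[ 542.8750417  -116.08983739   13.5       ]]
```

```bash
python3 -m jog '[{"gripper":0.3,"linear":[2,-2,0.5],"rot":[0,0,0]},{"gripper":0.3,"linear":[2,-1.5,0],"rot":[0,0,0]},{"gripper":0.3,"linear":[2,-1,0],"rot":[0,0,0]},{"gripper":0.3,"linear":[0,0,0],"rot":[0,0,0]},{"gripper":0.3,"linear":[0,-0.5,0],"rot":[0,0,0]},{"gripper":0.3,"linear":[0,0,0],"rot":[0,0,0]},{"gripper":0.3,"linear":[0,0,0],"rot":[0,0,0]},{"gripper":0.3,"linear":[0,0,0],"rot":[0,0,0]},{"gripper":0.3,"linear":[0,0,0],"rot":[0,0,0]},{"gripper":0.3,"linear":[0,0,0],"rot":[0,0,0]}]'
```

```text
t: 40.45
tcp_pos: [539.4, -73.8, 23.6]
tcp_rot: [3.142, -0.0, 1.571]
contact_force: [0.1, -0.3, -2.0]
opening: 50.6
grip_force: 52.7
```

```bash
python3 -m jog '[{"gripper":0.3,"linear":[0.5,0,0],"rot":[0,0,0]},{"gripper":0.3,"linear":[0,0,0],"rot":[0,0,0]},{"gripper":0.3,"linear":[0.5,0,0],"rot":[0,0,0]},{"gripper":0.3,"linear":[0,0,0],"rot":[0,0,0]},{"gripper":0.3,"linear":[0.5,0,0],"rot":[0,0,0]},{"gripper":0.3,"linear":[0,0,0],"rot":[0,0,0]},{"gripper":0.3,"linear":[0.3,0,0],"rot":[0,0,0]},{"gripper":0.3,"linear":[0,0,0],"rot":[0,0,0]},{"gripper":0.3,"linear":[0,0,0],"rot":[0,0,0]},{"gripper":0.3,"linear":[0,0,0],"rot":[0,0,0]}]'
python3 - 2>/dev/null <<'E'
from h import *
print(np.mean([ctrl.observe()["contact_force"] for _ in range(5)],0))
im=avg('top',3); S=sat(im)
q=proj("top",[[514,-72-37.5,13],[566,-72-37.5,13]])
e=edge(S,q[0],q[1]);print("cut right end",e[2],ray("top",e[0],13.3))
print(ctrl.observe()["tcp_pos"],ctrl.observe()["contact_force"])
E
```

```text
t: 41.45
tcp_pos: [539.4, -72.0, 23.6]
tcp_rot: [3.142, -0.0, 1.571]
contact_force: [0.2, -2.2, -1.9]
opening: 50.5
grip_force: 52.7
[ 0.17741924 -2.15153747 -1.85167324]
cut right end 0.04883071780204773 [[ 536.98077425 -107.73363175   13.3       ]]
[539.37200284 -72.01798192  23.60565242] [ 0.50532787 -1.7949814  -1.39190157]
```

```bash
python3 -m jog '[{"gripper":0.3,"linear":[0,-0.4,0],"rot":[0,0,0]},{"gripper":0.3,"linear":[0,0,0],"rot":[0,0,0]},{"gripper":0.3,"linear":[0,-0.4,0],"rot":[0,0,0]},{"gripper":0.3,"linear":[0,0,0],"rot":[0,0,0]},{"gripper":0.3,"linear":[0,-0.3,0.5],"rot":[0,0,0]},{"gripper":0.3,"linear":[0,0,0],"rot":[0,0,0]},{"gripper":0.3,"linear":[0,0,0.5],"rot":[0,0,0]},{"gripper":0.3,"linear":[0,0,0],"rot":[0,0,0]},{"gripper":0.3,"linear":[0,0,0],"rot":[0,0,0]},{"gripper":0.3,"linear":[0,0,0],"rot":[0,0,0]}]'
```

```text
t: 42.6
tcp_pos: [538.9, -72.1, 22.8]
tcp_rot: [3.14, 0.0, 1.571]
contact_force: [5.8, 0.8, 0.0]
opening: 50.8
grip_force: 53.0
```

```bash
python3 -m jog '[{"gripper":0.3,"linear":[0,0.2,0.4],"rot":[0,0,0]},{"gripper":0.3,"linear":[0,0,0],"rot":[0,0,0]},{"gripper":0.3,"linear":[0,0,0.4],"rot":[0,0,0]},{"gripper":0.3,"linear":[0,0,0],"rot":[0,0,0]},{"gripper":0.3,"linear":[0,0,0.4],"rot":[0,0,0]},{"gripper":0.3,"linear":[0,0,0],"rot":[0,0,0]},{"gripper":0.3,"linear":[0,0,0.4],"rot":[0,0,0]},{"gripper":0.3,"linear":[0,0,0],"rot":[0,0,0]},{"gripper":0.3,"linear":[0,0,0],"rot":[0,0,0]},{"gripper":0.3,"linear":[0,0,0],"rot":[0,0,0]}]'
python3 -c "
from h import *
im=avg('top',3); np.save('top7.npy',im)"
```

```text
t: 43.6
tcp_pos: [538.9, -72.1, 21.4]
tcp_rot: [3.14, 0.0, 1.571]
contact_force: [4.4, -0.8, 4.8]
opening: 50.6
grip_force: 53.5
```

```bash
python3 -m jog '[{"gripper":0.3,"linear":[0,0.3,0.2],"rot":[0,0,0]},{"gripper":0.3,"linear":[0,0,0],"rot":[0,0,0]},{"gripper":0.75,"linear":[0,0,0],"rot":[0,0,0]},{"gripper":0.75,"linear":[0,0,0],"rot":[0,0,0]},{"gripper":0.75,"linear":[0,0,0],"rot":[0,0,0]},{"gripper":0.75,"linear":[0,0,0],"rot":[0,0,0]},{"gripper":0.75,"linear":[0,0,-10],"rot":[0,0,0]},{"gripper":0.75,"linear":[0,0,-25],"rot":[0,0,0]},{"gripper":0.75,"linear":[0,0,-25],"rot":[0,0,0]},{"gripper":0.5,"linear":[0,0,-15],"rot":[0,0,0]}]' 
python3 -c "
from h import *
im=avg('top',3); np.save('top8.npy',im)
plan((547,-30,96,0,11))" 2>/dev/null
```

```text
t: 44.75
tcp_pos: [539.1, -72.0, 98.0]
tcp_rot: [3.14, 0.0, 1.571]
contact_force: [0.6, 0.7, -0.6]
opening: 51.1
grip_force: 0.0
at [539.  -72.   96.8] [3.14  0.    1.571]
[4, 1, 0] [0.0, -0.0, 0.143]
[4, 0, 0] [0.0, -0.0, 0.143]
[4, 0, 0] [0.0, -0.0, 0.143]
[4, -1, 0] [0.0, -0.0, 0.143]
[4, -1, 0] [0.0, -0.0, 0.143]
[3, -2, 0] [0.0, -0.0, 0.143]
[3, -2, 0] [0.0, -0.0, 0.143]
[3, -3, 0] [0.0, -0.0, 0.143]
[2, -3, 0] [0.0, -0.0, 0.143]
[2, -3, 0] [0.0, -0.0, 0.143]
[1, -4, 0] [0.0, -0.0, 0.143]
--
```

```bash
python3 -m jog '[{"gripper":0.4,"linear":[4,1,0],"rot":[0,0,0.143]},{"gripper":0.4,"linear":[4,0,0],"rot":[0,0,0.143]},{"gripper":0.4,"linear":[4,0,0],"rot":[0,0,0.143]},{"gripper":0.4,"linear":[4,-1,0],"rot":[0,0,0.143]},{"gripper":0.4,"linear":[4,-1,0],"rot":[0,0,0.143]},{"gripper":0.4,"linear":[3,-2,0],"rot":[0,0,0.143]},{"gripper":0.4,"linear":[3,-2,0],"rot":[0,0,0.143]},{"gripper":0.4,"linear":[3,-3,0],"rot":[0,0,0.143]},{"gripper":0.4,"linear":[2,-3,0],"rot":[0,0,0.143]},{"gripper":0.4,"linear":[2,-3,0],"rot":[0,0,0.143]}]' 20
python3 -c "
from h import *
plan((547,-29.8,96,0,1))" 2>/dev/null
```

```text
t: 45.9
tcp_pos: [547.0, -33.8, 94.7]
tcp_rot: [-3.141, 0.002, 0.135]
contact_force: [1.0, -0.3, -0.1]
opening: 33.3
grip_force: 0.0
at [547.  -33.8  94.7] [-3.141e+00  2.000e-03  1.350e-01]
[1, -4, -1] [-0.001, 0.002, 0.135]
--
```

```bash
python3 -m jog '[{"gripper":0.4,"linear":[0.5,-4,0],"rot":[0,0,0.135]},{"gripper":0.4,"linear":[0,0,0],"rot":[0,0,0]},{"gripper":0.4,"linear":[0,0,0],"rot":[0,0,0]},{"gripper":0.4,"linear":[0,0,15],"rot":[0,0,0]},{"gripper":0.4,"linear":[0,0,20],"rot":[0,0,0]},{"gripper":0.4,"linear":[0,0,14],"rot":[0,0,0]},{"gripper":0.4,"linear":[0,0,0],"rot":[0,0,0]},{"gripper":0.4,"linear":[0,0,0],"rot":[0,0,0]},{"gripper":0.4,"linear":[0,0,0],"rot":[0,0,0]},{"gripper":0.4,"linear":[0,0,0],"rot":[0,0,0]}]' 20
python3 - 2>/dev/null <<'E'
from h import *
im=avg('top',3); np.save('top9.npy',im); S=sat(im); g=im.mean(2)
q=proj("top",[[514,-109.5,12],[566,-109.5,12],[566,-109.5,37],[514,-109.5,37],[514,-28,18],[514,-100,18],[514,28,18]]); 
e=edge(S,q[0],q[1]);print("cut right",e[2],ray("top",[e[0]-4*e[1],e[0],e[0]+4*e[1]],12).round(1).tolist())
f=edge(S,q[4],q[5]); print("cut front",f[2],ray("top",[f[0]-8*f[1],f[0]+8*f[1]],18).round(1).tolist())
f=edge(S,q[4],q[6]); print("whole front",f[2],ray("top",[f[0]-8*f[1],f[0]+8*f[1]],18).round(1).tolist())
E
```

```text
t: 46.9
tcp_pos: [547.8, -30.1, 47.5]
tcp_rot: [3.141, -0.001, 0.006]
contact_force: [0.2, -0.8, -0.6]
opening: 34.1
grip_force: 0.0
cut right 0.08828544616699219 [[525.6, -107.9, 12.0], [540.9, -107.9, 12.0], [556.5, -107.9, 12.0]]
cut front 0.16861343383789062 [[514.0, -43.3, 18.0], [512.5, -95.5, 18.0]]
whole front 0.09120795130729675 [[513.8, 27.6, 18.0], [513.8, -25.5, 18.0]]
```

```bash
python3 -m jog '[{"gripper":0.4,"linear":[-0.5,-0.2,3.5],"rot":[0,0,0.003]},{"gripper":0.2,"linear":[0,0,0],"rot":[0,0,0]},{"gripper":0,"linear":[0,0,0],"rot":[0,0,0]},{"gripper":0,"linear":[0,0,0],"rot":[0,0,0]},{"gripper":0,"linear":[0,0,0],"rot":[0,0,0]},{"gripper":0,"linear":[0,0,0],"rot":[0,0,0]},{"gripper":0,"linear":[0,0,0],"rot":[0,0,0]},{"gripper":0,"linear":[0,0,0],"rot":[0,0,0]},{"gripper":0,"linear":[0,0,0],"rot":[0,0,0]},{"gripper":0,"linear":[0,0,0],"rot":[0,0,0]}]' 20
```

```text
t: 48.05
tcp_pos: [547.0, -29.8, 43.3]
tcp_rot: [-3.141, -0.0, 0.003]
contact_force: [0.1, 0.3, -1.0]
opening: 9.5
grip_force: 22.4
```

```bash
python3 -m jog '[{"gripper":0,"linear":[0,0,-3],"rot":[0,0,0]},{"gripper":0,"linear":[0,0,-6],"rot":[0,0,0]},{"gripper":0,"linear":[0,0,-10],"rot":[0,0,0]},{"gripper":0,"linear":[0,0,-15],"rot":[0,0,0]},{"gripper":0,"linear":[0,0,-20],"rot":[0,0,0]},{"gripper":0,"linear":[0,0,-6],"rot":[0,0,0]},{"gripper":0,"linear":[-25,0,0],"rot":[0,0,0]},{"gripper":0,"linear":[-30,0,0],"rot":[0,0,0]},{"gripper":0,"linear":[-30,0,0],"rot":[0,0,0]},{"gripper":0,"linear":[-15,0,0],"rot":[0,0,0]}]' 30
python3 -m jog '[{"gripper":0,"linear":[0,0,0],"rot":[0,0,0]},{"gripper":0,"linear":[0,0,20],"rot":[0,0,0]},{"gripper":0,"linear":[0,0,25],"rot":[0,0,0]},{"gripper":0,"linear":[0,0,18],"rot":[0,0,0]},{"gripper":0,"linear":[0,0,5],"rot":[0,0,0]},{"gripper":0,"linear":[0,0,1],"rot":[0,0,0]},{"gripper":0,"linear":[0,0,0],"rot":[0,0,0]},{"gripper":0,"linear":[0,0,0],"rot":[0,0,0]},{"gripper":0,"linear":[0,0,0],"rot":[0,0,0]},{"gripper":0,"linear":[0,0,0],"rot":[0,0,0]}]'
```

```text
t: 49.05
tcp_pos: [444.6, -29.8, 103.4]
tcp_rot: [-3.141, 0.001, 0.003]
contact_force: [-0.2, 0.8, -0.5]
opening: 9.6
grip_force: 32.3
t: 50.05
tcp_pos: [447.2, -30.1, 34.8]
tcp_rot: [3.141, -0.001, 0.003]
contact_force: [-0.4, 1.1, -1.0]
opening: 9.2
grip_force: 32.3
```

Spacer is about 3 mm above the bench. I'll lower it to contact while I check the course numerically.

```bash
python3 -m jog '[{"gripper":0,"linear":[0,0,1],"rot":[0,0,0]},{"gripper":0,"linear":[0,0,1],"rot":[0,0,0]},{"gripper":0,"linear":[0,0,0.5],"rot":[0,0,0]},{"gripper":0,"linear":[0,0,0],"rot":[0,0,0]},{"gripper":0,"linear":[0,0,0.5],"rot":[0,0,0]},{"gripper":0,"linear":[0,0,0],"rot":[0,0,0]},{"gripper":0,"linear":[0,0,0.5],"rot":[0,0,0]},{"gripper":0,"linear":[0,0,0],"rot":[0,0,0]},{"gripper":0,"linear":[0,0,0],"rot":[0,0,0]},{"gripper":0,"linear":[0,0,0],"rot":[0,0,0]}]'
```

```text
t: 51.05
tcp_pos: [447.0, -30.1, 31.2]
tcp_rot: [3.142, -0.0, 0.003]
contact_force: [-1.3, 0.3, 7.6]
opening: 9.4
grip_force: 33.5
```

Down on the bench (7.6 N). Now I let go, rise, and swing left out of the camera's view.

```bash
python3 -m jog '[{"gripper":0.35,"linear":[0,0,0],"rot":[0,0,0]},{"gripper":0.35,"linear":[0,0,0],"rot":[0,0,0]},{"gripper":0.35,"linear":[0,0,0],"rot":[0,0,0]},{"gripper":0.35,"linear":[0,0,0],"rot":[0,0,0]},{"gripper":0.35,"linear":[0,0,-5],"rot":[0,0,0]},{"gripper":0.35,"linear":[0,0,-20],"rot":[0,0,0]},{"gripper":0.35,"linear":[0,0,-40],"rot":[0,0,0]},{"gripper":0.35,"linear":[0,0,-40],"rot":[0,0,0]},{"gripper":0.35,"linear":[0,0,-20],"rot":[0,0,0]},{"gripper":0.35,"linear":[0,-40,0],"rot":[0,0,0]}]'
python3 -m jog '[{"gripper":0.35,"linear":[0,-45,0],"rot":[0,0,0]},{"gripper":0.35,"linear":[0,-45,0],"rot":[0,0,0]},{"gripper":0.35,"linear":[0,-45,0],"rot":[0,0,0]},{"gripper":0.35,"linear":[0,-45,0],"rot":[0,0,0]},{"gripper":0.35,"linear":[0,-45,0],"rot":[0,0,0]},{"gripper":0.35,"linear":[0,-45,0],"rot":[0,0,0]},{"gripper":0.35,"linear":[0,-45,0],"rot":[0,0,0]},{"gripper":0.35,"linear":[0,-45,0],"rot":[0,0,0]},{"gripper":0.35,"linear":[0,0,0],"rot":[0,0,0]},{"gripper":0.35,"linear":[0,0,0],"rot":[0,0,0]}]'
python3 - 2>/dev/null <<'E'
from h import *
im=avg('top',4); np.save('topA.npy',im); S=sat(im); g=im.mean(2)
def m(nm,a,b,z,ch=S,w=2):
    q=proj("top",[list(a)+[z],list(b)+[z]]); e=edge(ch,q[0],q[1],w); L=np.linalg.norm(q[1]-q[0])*.38
    p=ray("top",[e[0]-L*e[1],e[0]+L*e[1]],z); print(nm,round(e[2],2),p[:,:2].round(1).tolist())
m("fixed end",(515,101),(566,101),12); m("whole end",(515,-23.5),(566,-23.5),12); m("cut end",(515,-109),(566,-109),12)
m("whole front z18",(514,84),(514,-22),18); m("cut front z18",(514,-37),(514,-106),18)
m("fixed back z37",(565.5,210),(565.5,105),37); m("whole back",(565.5,88),(565.5,-22),37); m("cut back",(565.5,-36),(565.5,-108),37)
m("cut left top",(540,-34.5),(565,-34.5),37);m("whole left top",(540,90.5),(565,90.5),37)
hsv=cv2.cvtColor(im.astype(np.uint8),cv2.COLOR_BGR2HSV); k=cv2.inRange(hsv,(3,110,60),(14,255,255))
n,l,st,ce=cv2.connectedComponentsWithStats(k)
for i in range(1,n):
    if st[i,4]>25 and 150<ce[i][1]<225 and 240<ce[i][0]<380: print(st[i].tolist(),ce[i].round(1))
print(ctrl.observe()["t"],ctrl.observe()["tcp_pos"])
E
```

```text
t: 52.05
tcp_pos: [448.5, 7.9, 158.9]
tcp_rot: [3.141, -0.006, -0.001]
contact_force: [1.6, 0.5, 0.2]
opening: 30.2
grip_force: 0.0
t: 53.05
tcp_pos: [445.2, 370.4, 155.6]
tcp_rot: [3.141, 0.001, 0.005]
contact_force: [-0.5, -0.4, 0.0]
opening: 30.0
grip_force: 0.0
fixed end 0.32 [[520.7, 103.3], [559.2, 102.3]]
whole end 0.06 [[522.6, -22.9], [561.4, -22.6]]
cut end 0.07 [[526.2, -108.4], [565.2, -107.9]]
whole front z18 0.07 [[514.0, 72.8], [514.2, -7.7]]
cut front z18 0.11 [[513.5, -41.6], [514.2, -94.1]]
fixed back z37 0.07 [[565.7, 194.3], [564.5, 114.3]]
whole back 0.15 [[565.5, 72.5], [564.9, -11.1]]
cut back 0.11 [[565.4, -49.5], [564.2, -104.3]]
cut left top 0.03 [[543.3, -35.7], [562.3, -35.7]]
whole left top 0.19 [[541.6, 90.2], [560.4, 89.6]]
[266, 167, 38, 25, 553] [284.8 178.8]
[301, 179, 38, 25, 566] [319.6 190.7]
[337, 190, 27, 23, 388] [349.8 201.1]
53.25 [446.00259958 368.78029492 156.01514182]
```

The measured joints are about 10.3 and 10.4 mm, both slips lie along the lath and straight, and the spacer has been set down and released on the bench. Handing in.

```bash
python3 -c "
from rig import ctrl
print(ctrl.job_done())"
```

```text
the job is handed in; nothing more can be done
None
```

I laid both slips against the lath with joints measured at about 10.3 and 10.4 mm, set the spacer down on the bench in front of the board, and handed the job in at about 53 s; no verdict came back.

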